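Lock up and sanitise the order paddles

ROBOT

A 7-joint arm with a two-finger parallel gripper is mounted at the origin on the work surface. World frame = base frame: x ahead of the robot, y to its left, z up, the work surface at z = 0. Lengths are in m, angles in degrees, forces in N, time in s.
With the tool pointing down it reaches from about 0.425 to 1.025 m from the base axis. Payload 9.4 kg.
Tool frame: the origin (TCP) lies on the centre line of the jaws, within the pads' length; the fingertips stand 14 mm ahead of it and the grasp point (between the pads) lies 5 mm behind it (manip.tip_extent is the distance from the TCP to the fingertips, in m); z points along the fingers, x is the direction in which the jaws open and shut, and the axes are right-handed (so a half turn about z gives the same grasp; the last joint's range is limited). The gripper opens to 85 mm and grips with 20 to 120 N. Pads are 22 mm wide; open, the fingers measure 114 mm over their backs; the gripper's body (76 mm by 85 mm) begins 54 mm behind the grasp point. The pads swing forward as they close: fully open they stand 13 mm farther back than shut.
Start: joints at [64.876, 34.337, -0.143, 91.639, 0.103, 54.024, -4.572], TCP at [0.257, -0.678, 0.245] pointing down, gripper open.
Joint ranges: [-147.43, 147.43], [-19.82, 112.94], [-74.19, 73.91], [6.32, 146.72], [-59.91, 239.91], [6.04, 106.73], [-150.56, 150.56]. Speed limits (degrees/s): [127.2, 127.2, 172.46, 172.46, 180, 180, 180].

INTERFACE

Orientations are given as a 3x3 rotation matrix whose columns are the frame's x, y, z axes.
In Python, from station import manip gives the robot as it stands. The module is installed in compiled form; this text tells all that it offers.
- The arm moves only by the tool arm_command, never from a script. Its argument "motion" is a list of rows, each an object of numbers: "x", "y", "z": the shift along the tool's x, y, z each as a share of 200 mm, from -1 to 1; "rx", "ry", "rz": the turn, a rotation vector about the tool's x, y, z each as a share of pi rad, from -1 to 1. A call has 1 to 8 rows; each row is the pose to reach, as a shift and turn from the pose commanded when the call began, along the tool's axes at that moment, turning the shorter way round; what a row does not reach only later rows make up. A row lasts 1/10 s, in which the tool goes at most 50 mm and 8.59 degrees, less where a joint would pass 70% of its speed; a pose out of reach is approached as far as the arm can. A call with a number of a shift or a turn outside -1 to 1 is refused whole. A call with a gripper value outside its range is refused whole. "hand" is the closure, from -1 (fully open) to 1 (shut), set as the call begins (left out, the last holds). The fingers move at their own pace and stop on an object; the grip force is fixed at half the most. Time passes only in rows, so rows that repeat a pose let the fingers close. It gives the time, the measured TCP pose, the force and the opening at its end, in the units of the state.
- manip.state(): the state, without advancing time (a new reading comes with each control period).
- manip.capture(name): name is "scene" or "top"; returns a dict with "frame" (420x560x3 uint8, red, green, blue), "K" (3x3 intrinsics, pixels), "dist" ([k1, k2, p1, p2, k3] as OpenCV has them; the pictures are not rectified), "extrinsics" (4x4, takes a point from world to camera coordinates). Camera axes: x right, y down, z forward; pixel columns grow to the right and rows downward; lengths in m; the calibration is good to about 2 mm. A picture is of the moment at which its call begins. There is no depth.
- manip.finish_job(): hands the job in, once; it reports no verdict.
The state is a dict: "time_s": time; "joints": joint angles; "joint_velocities": joint speeds; "joint_efforts": joint torques, N m; "eef_pos": TCP position; "tcp_rot": TCP orientation; "wrist_force": force on the tool from outside, world axes, zero at the start; "wrist_torque": the same for the moment, N m; "grip_width": opening from 0.0 (shut) to 1.0 (fully open).
Only numpy, scipy, OpenCV 4.12 (cv2) and the standard library are available. Lean on these libraries where they do the work, as an engineer would, in place of code of your own. Each camera call takes 0.05 s, during which the arm holds its last target.

TASK

Draw the locking bar out of the empty paddle rack and lay it aside on the counter, then stand every order paddle that is on the counter upright in the channel of the paddle rack, side by side with their eyes in line, and thread the bar back through the one end bracket, all the paddles and the other bracket until its handle is against the bracket. Only when they are locked in, press the spray cap of the sanitiser canister all the way down three times, letting it spring right up after each press. Leave the other things on the counter where they are.

Things in the scene. Friction and masses are not known exactly. Their poses are not given: they have to be found in the camera images.
- paddle0: order paddle (2 or 3 of the 4 are present, all alike): upright wooden slab 56 wide (its x) x 12 thick (its y), black panels, on a steel foot 64 x 32 x 14; 120 high, 0.27 kg. A 22 x 22 square eye runs through it along its y, centre 95 above the underside. Origin: centre of the foot's underside, z up. Take it across the 56 width, high up.
- paddle1: order paddle (2 or 3 of the 4 are present, all alike): upright wooden slab 56 wide (its x) x 12 thick (its y), black panels, on a steel foot 64 x 32 x 14; 120 high, 0.27 kg. A 22 x 22 square eye runs through it along its y, centre 95 above the underside. Origin: centre of the foot's underside, z up. Take it across the 56 width, high up.
- paddle2: order paddle (2 or 3 of the 4 are present, all alike): upright wooden slab 56 wide (its x) x 12 thick (its y), black panels, on a steel foot 64 x 32 x 14; 120 high, 0.27 kg. A 22 x 22 square eye runs through it along its y, centre 95 above the underside. Origin: centre of the foot's underside, z up. Take it across the 56 width, high up.
- paddle3: order paddle (2 or 3 of the 4 are present, all alike): upright wooden slab 56 wide (its x) x 12 thick (its y), black panels, on a steel foot 64 x 32 x 14; 120 high, 0.27 kg. A 22 x 22 square eye runs through it along its y, centre 95 above the underside. Origin: centre of the foot's underside, z up. Take it across the 56 width, high up.
- rack: fixed metal rack, base plate 100 (x) x 160 (y) x 5; origin: centre of its underside, z up. Two low rails (8 high above the plate, inner faces at x = -35 and +35) form a channel along y for the paddles' feet: paddle x along rack x, either way round; a paddle standing in it has its underside 5 and its eye 100 above the rack's origin. Paddles 37 apart (y -37, 0, 37) fit.
- eye_a (a point): centre of the eye of the rack's end bracket at rack y = -60: bracket 50 wide, 6 thick (y -57 to -63), 122 high; 20 x 20 square eye along y, at x = 0, 100 above the rack's underside
- eye_b (a point): the same for the other end bracket, at rack y = +60 (57 to 63); 114 free between the brackets
- bar: locking bar, 200 long, 0.2 kg, at the start through both bracket eyes of the empty rack, handle on the rack's -y side, sagging up to 0.1 rad: black handle 58 long (along its x) and 24 x 24 across, then a round steel shaft of 12 diameter and 142 length along +x, the last 12 tapered to 4. It may go in from either end of the rack. Balances 11 from the handle's centre, so it lies level on the counter.
- bar_grip (a point): centre of the locking bar's handle (on the shaft's axis; the shoulder, where the shaft begins, is 29 from here towards the tip)
- bar_mid (a point): point on the shaft's axis 63 from the handle's shoulder, 92 from bar_grip; it is in the middle of the rack when the handle is against a bracket
- bar_tip (a point): tip of the shaft, 171 from bar_grip
- canister: fixed upright aluminium sanitiser canister 60 diameter, on an 80 x 80 plate, beyond the rack, nozzle towards the rack; 195 high with its cap. Origin: centre of the underside
- cap_top (a point): centre of the top of the white spray cap (38 diameter, 22 high) at the start 195 above the counter; moves down with it
- cap (a joint): travel of the spray cap in m: 0 is up, 0.012 is fully down on its stop; a spring pushes it up, about 2.5 N at first and 8.5 N when fully down
- milk_jug: bystander: steel milk jug, 76 diameter, 85 high, handle to one side
- espresso_cup: bystander: white cup, 64 diameter, 55 high
- sugar_jar: bystander: glass sugar jar, 76 diameter, 100 high
- napkins: bystander: napkin stack 110 x 110 x 63 high
- teaspoon: bystander: steel spoon 140 long, lying flat
- receipt_tray: bystander: small black receipt tray 60 x 90 x 12
- saucer: bystander: white saucer 120 diameter, 15 high
There are look-alikes about, which are no part of the job. Leave any blue look-alike of the paddle1 alone.

How it is judged (in metres and radians):
On the way, in this order (a step that is already met when the one before it is completed fails the run):
1. the bar is drawn out of the rack and lies on the counter (height (world z) of bar_grip below 0.04 m and height (world z) of bar_mid below 0.045 m and horizontal distance between bar_mid and rack above 0.12 m), for 0.2 s.
2. every paddle present stands upright in the rack (x of paddle0 in the frame of rack between -0.009 and 0.009 m and y of paddle0 in the frame of rack between -0.048 and 0.048 m and z of paddle0 in the frame of rack between 0.001 and 0.011 m and angle between each of paddle0, paddle1, paddle2, paddle3's own z axis and vertical below 0.12 rad and angle between the x axis of each of paddle0, paddle1, paddle2, paddle3 and the x axis of rack, either way round below 0.25 rad and x of paddle1 in the frame of rack between -0.009 and 0.009 m and y of paddle1 in the frame of rack between -0.048 and 0.048 m and z of paddle1 in the frame of rack between 0.001 and 0.011 m and x of paddle2 in the frame of rack between -0.009 and 0.009 m and y of paddle2 in the frame of rack between -0.048 and 0.048 m and z of paddle2 in the frame of rack between 0.001 and 0.011 m and x of paddle3 in the frame of rack between -0.009 and 0.009 m and y of paddle3 in the frame of rack between -0.048 and 0.048 m and z of paddle3 in the frame of rack between 0.001 and 0.011 m), for 0.2 s.
3. the locking bar goes through both brackets and all paddles, handle against the bracket (all of step 2 and x of bar_mid in the frame of rack between -0.01 and 0.01 m and y of bar_mid in the frame of rack between -0.01 and 0.01 m and z of bar_mid in the frame of rack between 0.085 and 0.115 m and angle between the x axis of bar and the y axis of rack, either way round below 0.16 rad), for 0.2 s.
4. the spray cap is pressed fully down (value of joint cap above 0.009 m and x of bar_mid in the frame of rack between -0.01 and 0.01 m and y of bar_mid in the frame of rack between -0.01 and 0.01 m and z of bar_mid in the frame of rack between 0.085 and 0.115 m and angle between the x axis of bar and the y axis of rack, either way round below 0.16 rad), for 0.05 s.
5. the cap has sprung up (value of joint cap below 0.002 m), for 0.1 s.
6. the spray cap is pressed fully down a second time (all of step 4), for 0.05 s.
7. the cap has sprung up again (value of joint cap below 0.002 m), for 0.1 s.
8. the spray cap is pressed fully down a third time (all of step 6), for 0.05 s.
9. the cap has sprung up a third time (value of joint cap below 0.002 m), for 0.1 s.
At the end, for the whole second after the job is handed in: Every paddle present stands upright (within 0.12 rad) on the rack's plate between the rails and brackets, within 9 mm of the rack's centre line and 0.25 rad of square; the bar passes through both brackets and all paddles with its handle within 10 mm of the bracket; the cap is up; all at rest (all of step 3 and value of joint cap below 0.002 m and linear speed of each of paddle0, paddle1, paddle2, paddle3, bar below 0.03 m/s); the robot touches nothing.
It fails at once if a bystander is moved more than 5 cm (distance of any of milk_jug, espresso_cup, sugar_jar, napkins, teaspoon, receipt_tray, saucer from where it was at the start of the episode above 0.05 m).
Of paddle0, paddle1, paddle2, paddle3 only 2 to 3 are there at a start; the rules pass over those that are not, and their reading is None.
At some moment in a run one of paddle0, paddle1, paddle2, paddle3 may be knocked a few centimetres aside while the robot is not near it.
It also fails if it takes over 200 s, if anything falls off the work surface, if the arm or the gripper's body presses on something with over 40 N, if the wrist force passes 120 N, or if a joint passes its speed limit or range.

## Working session

There is one attempt and no reset: what is moved stays moved. The work goes in short steps, Python scripts to look and compute and a tool call to move; the robot and the scene stay as the last step left them, time stands still between calls to the robot, and variables do not carry over. Pictures are saved under pics/ and viewed, and the job is handed in when it is done.

Besides the shell and the picture viewer there is one more tool, called after ">>>" by a JSON object that holds its "fn" and its "kwargs". arm_command: Moves the arm, as the interface text tells. Its arguments: {"type":"object","properties":{"motion":{"type":"array"},"hand":{"type":"number"}},"required":["motion"]}

```bash
mkdir -p pics
cat > h.py <<'E'
import numpy as np, cv2
from station import manip
def cap(n,fn=None):
    c=manip.capture(n)
    if fn: cv2.imwrite('pics/'+fn,c['frame'][:,:,::-1])
    return c
def ray(c,uv):
    p=cv2.undistortPoints(np.array(uv,float).reshape(-1,1,2),c['K'],np.array(c['dist'],float)).reshape(-1,2)
    E=np.array(c['extrinsics']);R=E[:3,:3];t=E[:3,3]
    d=np.c_[p,np.ones(len(p))]@R
    return -R.T@t,d
def onz(c,uv,z):
    o,d=ray(c,uv); s=(z-o[2])/d[:,2]; return o+d*s[:,None]
def proj(c,P):
    E=np.array(c['extrinsics']);r=cv2.Rodrigues(E[:3,:3])[0]
    return cv2.projectPoints(np.array(P,float).reshape(-1,1,3),r,E[:3,3],c['K'],np.array(c['dist'],float))[0].reshape(-1,2)
E
python3 - <<'E'
from h import *
import pickle
np.set_printoptions(precision=4,suppress=True)
for n in('scene','top'):
    c=cap(n,n+'0.png'); pickle.dump(c,open(n+'0.pkl','wb')); print(n,c['K'],c['dist'],c['extrinsics'])
print(manip.state(), manip.tip_extent)
E
```

```text
scene [[428.4109   0.     285.17  ]
 [  0.     428.4109 213.1546]
 [  0.       0.       1.    ]] [-0.0119  0.      0.      0.      0.    ] [[ 0.1599  0.987  -0.0141 -0.1616]
 [ 0.8204 -0.1408 -0.5542 -0.3448]
 [-0.549   0.077  -0.8323  1.7262]
 [ 0.      0.      0.      1.    ]]
top [[505.0377   0.     275.729 ]
 [  0.     505.0377 214.3526]
 [  0.       0.       1.    ]] [-0.0156  0.      0.      0.      0.    ] [[ 0.0156 -0.9997  0.0192  0.049 ]
 [-0.9871 -0.0185 -0.1588  0.5345]
 [ 0.1591 -0.0165 -0.9871  1.3066]
 [ 0.      0.      0.      1.    ]]
{'time_s': 0.1, 'joints': array([64.8763, 34.3828, -0.1433, 91.6752,  0.1019, 54.0247, -4.5753]), 'joint_velocities': array([ 0.0463, -0.179 ,  0.0545, -0.0636, -0.0148, -0.0143,  0.0387]), 'joint_efforts': array([  0.0056, -77.7995,   1.57  , -25.8628,   0.0126,   0.0055,
         0.    ]), 'eef_pos': array([ 0.2564, -0.6777,  0.2445]), 'tcp_rot': array([[ 0.3539, -0.9353, -0.0006],
       [-0.9353, -0.3539,  0.0013],
       [-0.0014,  0.0001, -1.    ]]), 'wrist_force': array([-0.1255,  0.0564, -0.3938]), 'wrist_torque': array([ 0.0013,  0.0259, -0.0058]), 'grip_width': 1.001993816371137} 0.014
```

View pics/scene0.png

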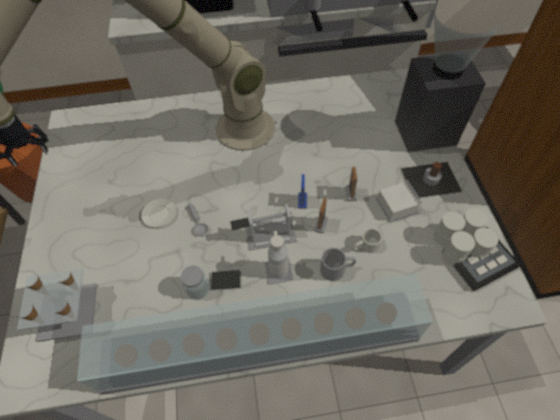

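View pics/top0.png

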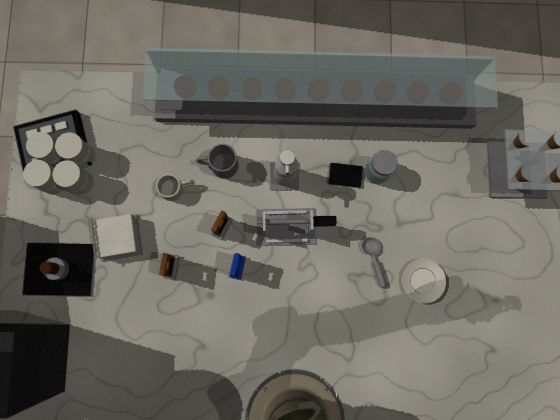

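Top view shows brown paddles at (220,222) and (167,265), a blue look-alike at (237,265), and the rack at (288,226) with the bar handle at (325,221). Enlarging to confirm.

Run:
```python
from h import *
a=cv2.imread('pics/top0.png')
cv2.imwrite('pics/t0a.png',cv2.resize(a[130:300,140:350],None,fx=3.8,fy=3.5,interpolation=cv2.INTER_CUBIC))
a=cv2.imread('pics/scene0.png')
cv2.imwrite('pics/s0a.png',cv2.resize(a[150:290,220:380],None,fx=4.2,fy=4.2,interpolation=cv2.INTER_CUBIC))
```

```text
(no output)
```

View pics/t0a.png

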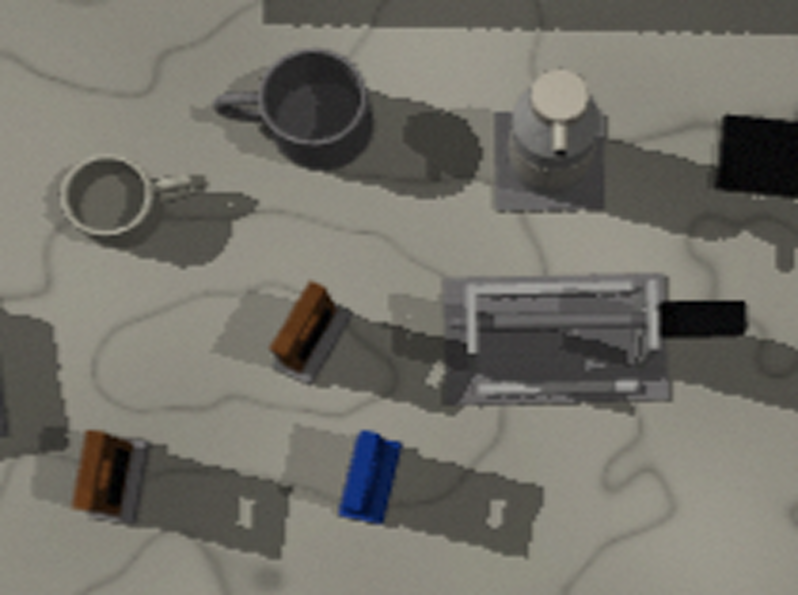

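View pics/s0a.png

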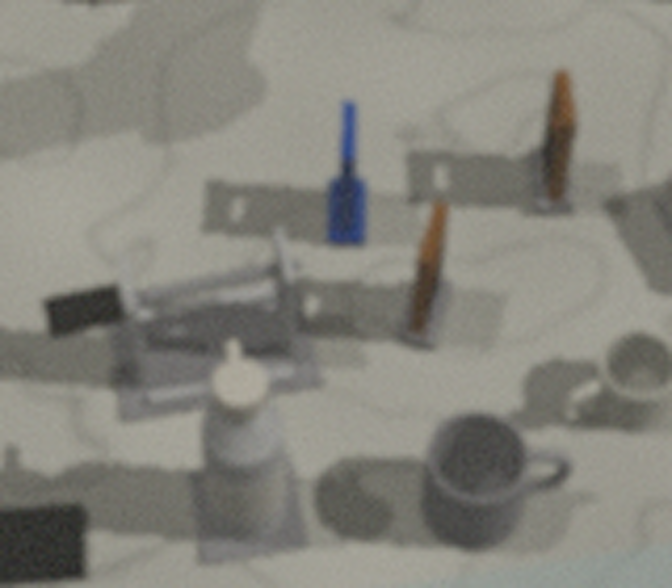

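Run:
```python
from h import *
a=cv2.imread('pics/top0.png')
b=cv2.resize(a[200:255,250:345],None,fx=8,fy=8,interpolation=cv2.INTER_CUBIC)
b=cv2.convertScaleAbs(b,alpha=1.6,beta=0)
for i in range(0,95,10): cv2.putText(b,str(250+i),(i*8,8),0,.35,(0,255,0),1);cv2.line(b,(i*8,0),(i*8,440),(0,90,0),1)
for i in range(0,55,10): cv2.putText(b,str(200+i),(0,i*8+4),0,.35,(0,255,0),1);cv2.line(b,(0,i*8),(760,i*8),(0,90,0),1)
cv2.imwrite('pics/t0r.png',b)
a=cv2.imread('pics/scene0.png')
b=cv2.resize(a[190:265,220:320],None,fx=8,fy=8,interpolation=cv2.INTER_CUBIC)
b=cv2.convertScaleAbs(b,alpha=1.6,beta=0)
for i in range(0,100,10): cv2.putText(b,str(220+i),(i*8,8),0,.35,(0,255,0),1);cv2.line(b,(i*8,0),(i*8,600),(0,90,0),1)
for i in range(0,75,10): cv2.putText(b,str(190+i),(0,i*8+4),0,.35,(0,255,0),1);cv2.line(b,(0,i*8),(800,i*8),(0,90,0),1)
cv2.imwrite('pics/s0r.png',b)
```

```text
(no output)
```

View pics/t0r.png

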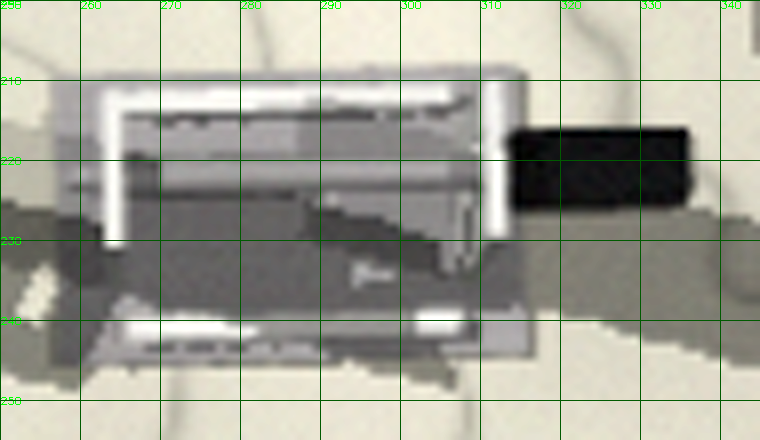

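View pics/s0r.png

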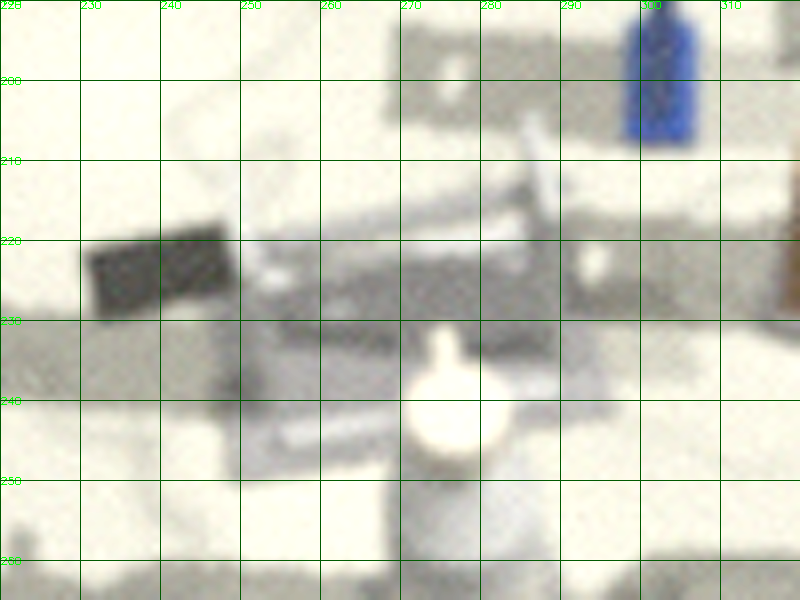

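```bash
python3 - <<'E'
from h import *
import pickle
np.set_printoptions(precision=4,suppress=True)
c=pickle.load(open('top0.pkl','rb')); s=pickle.load(open('scene0.pkl','rb'))
f=lambda L,o:[(o[0]+x/8-.44,o[1]+y/8-.44) for x,y in L]
print('plate',onz(c,f([(49,75),(525,68),(535,357),(50,365)],(250,200)),.005))
print('brA',onz(c,f([(484,80),(508,79),(508,238),(484,240)],(250,200)),.122))
print('brB',onz(c,f([(102,88),(122,88),(122,248),(102,248)],(250,200)),.122))
print('handle',onz(c,f([(510,128),(690,128),(690,210),(510,212)],(250,200)),.11))
print('scene plate',onz(s,f([(230,480),(612,413)],(220,190)),.005))
# handle by triangulation of mask centroids
def mask(c,box):
    g=c['frame'].max(2); x0,y0,x1,y1=box; m=(g[y0:y1,x0:x1]<30); 
    n,l,st,ce=cv2.connectedComponentsWithStats(m.astype(np.uint8)); i=1+st[1:,4].argmax(); print(st[i]); return ce[i]+[x0,y0]
a=mask(c,(305,205,345,240)); b=mask(s,(225,210,252,235)); print(a,b)
def tri(a,b):
    o1,d1=ray(c,[a]);o2,d2=ray(s,[b]);d1=d1[0]/np.linalg.norm(d1);d2=d2[0]/np.linalg.norm(d2)
    t=np.linalg.lstsq(np.c_[d1,-d2],o2-o1,rcond=None)[0]; p=o1+d1*t[0];q=o2+d2*t[1]; return (p+q)/2,np.linalg.norm(p-q)
print(tri(a,b))
# paddles/blue top orange mask
for im,cc in((c,'top'),(s,'scene')):
    fr=im['frame'];hsv=cv2.cvtColor(fr,cv2.COLOR_RGB2HSV)
    for nm,lo,hi in(('br',(3,110,30),(16,255,255)),('bl',(105,130,30),(130,255,255))):
        n,l,st,ce=cv2.connectedComponentsWithStats(cv2.inRange(hsv,lo,hi))
        for i in range(1,n):
            if st[i][4]>25: print(cc,nm,st[i],ce[i],cv2.minAreaRect(np.argwhere(l==i)[:,::-1].astype(np.float32)))
E
python3 - <<'E'
import cv2
import numpy as np
import os
os.chdir('.')
a=cv2.imread('pics/top0.png')
o=[]
for (x,y) in((200,195),(150,238)):
    b=cv2.resize(a[y:y+55,x:x+50],None,fx=8,fy=8,interpolation=cv2.INTER_CUBIC)
    b=cv2.convertScaleAbs(b,alpha=1.8,beta=0)
    for i in range(0,50,10): cv2.putText(b,str(x+i),(i*8,8),0,.35,(0,255,0),1);cv2.line(b,(i*8,0),(i*8,440),(0,90,0),1)
    for i in range(0,55,10): cv2.putText(b,str(y+i),(0,i*8+4),0,.35,(0,255,0),1);cv2.line(b,(0,i*8),(760,i*8),(0,90,0),1)
    o.append(b)
cv2.imwrite('pics/p0.png',np.hstack(o))
E
```

```text
plate [[ 0.5537  0.1129  0.005 ]
 [ 0.5592 -0.0508  0.005 ]
 [ 0.4594 -0.0546  0.005 ]
 [ 0.4538  0.1104  0.005 ]]
brA [[ 0.5346 -0.0267  0.122 ]
 [ 0.5351 -0.0343  0.122 ]
 [ 0.4846 -0.0345  0.122 ]
 [ 0.4838 -0.027   0.122 ]]
brB [[0.5298 0.0934 0.122 ]
 [0.5299 0.0871 0.122 ]
 [0.4793 0.0862 0.122 ]
 [0.4792 0.0924 0.122 ]]
handle [[ 0.5214 -0.0361  0.11  ]
 [ 0.5224 -0.0933  0.11  ]
 [ 0.4962 -0.0932  0.11  ]
 [ 0.4945 -0.0362  0.11  ]]
scene plate [[ 0.5612 -0.05    0.005 ]
 [ 0.5563  0.1104  0.005 ]]
[  9  11  22  10 218]Traceback (most recent call last):
  File "<stdin>", line 15, in <module>
  File "<stdin>", line 14, in mask
ValueError: attempt to get argmax of an empty sequence
```

View pics/p0.png

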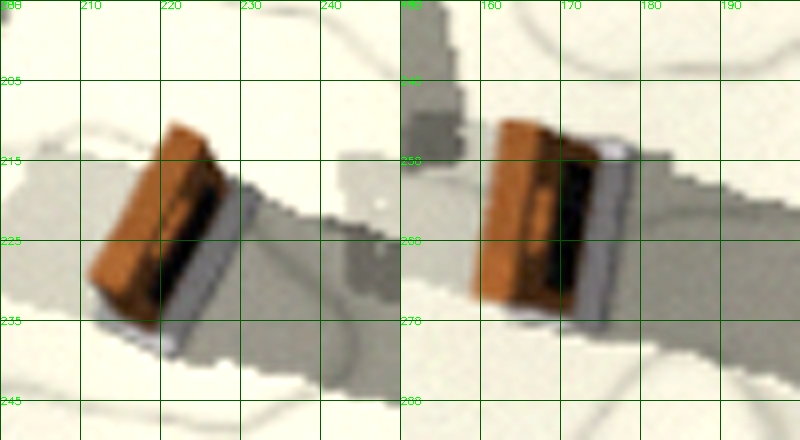

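The left crop shows paddle A's top face at about (217,219), the right crop paddle B's at about (165,263); both are brown with black panels. The blue one has no panels and is the look-alike. Next I get metric poses.

Run:
```python
from h import *
import pickle
np.set_printoptions(precision=4,suppress=True)
c=pickle.load(open('top0.pkl','rb')); s=pickle.load(open('scene0.pkl','rb'))
f=lambda L,o:[(o[0]+x/8-.44,o[1]+y/8-.44) for x,y in L]
for L,o in(([(172,122),(208,138),(125,293),(90,272)],(200,195)),([(100,120),(145,127),(112,302),(72,297)],(150,238))):
    P=onz(c,f(L,o),.12); m=(P[0]+P[1]-P[2]-P[3])[:2]/2
    print('paddle',P.mean(0),'w',np.linalg.norm(m),'yaw x-axis',np.degrees(np.arctan2(m[1],m[0])), np.linalg.norm(P[0]-P[1]))
for nm,px,z in(('spoon ends',[(372,236),(383,288)],.0),('tray',[(330,164),(362,164),(362,187),(330,187)],.012),('saucer',[(402,280),(447,283)],.01),('blue foot/top',[(237,265)],.1),('cap',[(288,158)],.195),('napk',[(135,235)],.063),('cup',[(168,187),(193,183)],.05),('jug',[(222,160),(200,160)],.085)):
    print(nm,onz(c,px,z)[:,:2].tolist())
b=f([(82,250),(222,222),(235,290),(100,320)],(220,190))
B=np.mean(b,0)
A=np.mean(f([(510,128),(690,128),(690,210),(510,212)],(250,200)),0)
def tri(a,b):
    o1,d1=ray(c,[a]);o2,d2=ray(s,[b]);d1=d1[0]/np.linalg.norm(d1);d2=d2[0]/np.linalg.norm(d2)
    t=np.linalg.lstsq(np.c_[d1,-d2],o2-o1,rcond=None)[0]; p=o1+d1*t[0];q=o2+d2*t[1]; return (p+q)/2,np.linalg.norm(p-q)
print('handle',tri(A,B))
# cap: ellipse centres
g=s['frame'];m=(g.min(2)>190).astype(np.uint8); 
print('cap scene approx',tri((288-.0,157.5),(220+458/8-.44,190+410/8-.44)))
```

```text
paddle [0.5033 0.2035 0.12  ] w 0.05439110285546096 yaw x-axis -26.373178824922288 0.0124501305689911
paddle [0.3919 0.3358 0.12  ] w 0.05467346737853139 yaw x-axis -6.993734139560009 0.014128258587234203
spoon ends [[0.4851317744352268, -0.20802017541323764], [0.3440389955914232, -0.23592178292899685]]
tray [[0.683228865810175, -0.09109331861172948], [0.6851225758921698, -0.18051015056587721], [0.6195874711909577, -0.17972440388834904], [0.6178078166632683, -0.0909812004133807]]
saucer [[0.3659856482711827, -0.2854923531147214], [0.35978287014376015, -0.4076637163187102]]
blue foot/top [[0.39367284008299586, 0.15442460983262896]]
cap [[0.6470396176032668, 0.03335138697228348]]
napk [[0.4690191357836637, 0.42377492300730113]]
cup [[0.6009224902371455, 0.3470821597980518], [0.6131458795149191, 0.28095357376987706]]
jug [[0.6686263273620724, 0.20228598849402016], [0.667447613835794, 0.25992105797692866]]
handle (array([ 0.5113, -0.0658,  0.0927]), np.float64(0.0017687122243289157))
cap scene approx (array([0.65  , 0.0351, 0.1895]), np.float64(0.00401762506732892))
```

```bash
cat >> h.py <<'E'
from scipy.spatial.transform import Rotation as Ro
np.set_printoptions(precision=4,suppress=True)
YAW=2.1; RC=np.array([.507,.0296,0])
def rack(x,y,z):
    a=np.radians(YAW); return RC+np.array([x*np.cos(a)-y*np.sin(a),x*np.sin(a)+y*np.cos(a),z])
def Rt(yaw,tilt=0):
    a=np.radians(yaw);c,s=np.cos(a),np.sin(a)
    return np.array([[c,s,0],[s,-c,0],[0,0,-1.]])@Ro.from_euler('x',tilt,degrees=True).as_matrix()
def pl(pos,yaw=None,st=None,tilt=0):
    st=st or manip.state(); R=st['tcp_rot']; d=R.T@(np.array(pos)-st['eef_pos'])/.2
    T=Rt(yaw,tilt) if yaw is not None else R
    r=Ro.from_matrix(R.T@T).as_rotvec()/np.pi
    n=max(np.linalg.norm(d)*.2/.05,np.linalg.norm(r)*180/8.59)
    print('xyz',d.round(4),'r',r.round(4),'rows',round(n,1),'at',st['eef_pos'],'t',round(st['time_s'],1))
E
python3 -c "
from h import *
pl((.511,-.065,.25),2.1)"
```

```text
xyz [-2.4148 -2.2746 -0.0245] r [-0.0002  0.0004 -0.3965] rows 13.3 at [ 0.2564 -0.6777  0.2445] t 0.1
```

>>> {"fn": "arm_command", "kwargs": {"motion": [{"x":-0.95,"y":-0.9,"z":-0.02,"rz":-0.2},{"x":-0.95,"y":-0.9,"z":-0.02,"rz":-0.2},{"x":-0.95,"y":-0.9,"z":-0.02,"rz":-0.2},{"x":-0.95,"y":-0.9,"z":-0.02,"rz":-0.2},{"x":-0.95,"y":-0.9,"z":-0.02,"rz":-0.2},{"x":-0.95,"y":-0.9,"z":-0.02,"rz":-0.2},{"x":-0.95,"y":-0.9,"z":-0.02,"rz":-0.2}], "hand": -1}}

```text
invalid input at $.motion[0]: expected keys x, y, z, rx, ry, rz
```

```bash
python3 -c "
from h import *
pl((.511,-.067,.25),2.1)"
```

```text
xyz [-2.4055 -2.2711 -0.0245] r [-0.0002  0.0004 -0.3965] rows 13.2 at [ 0.2564 -0.6777  0.2445] t 0.1
```

>>> {"fn": "arm_command", "kwargs": {"motion": [{"x":-0.95,"y":-0.9,"z":-0.02,"rx":0,"ry":0,"rz":-0.2},{"x":-0.95,"y":-0.9,"z":-0.02,"rx":0,"ry":0,"rz":-0.2},{"x":-0.95,"y":-0.9,"z":-0.02,"rx":0,"ry":0,"rz":-0.2},{"x":-0.95,"y":-0.9,"z":-0.02,"rx":0,"ry":0,"rz":-0.2},{"x":-0.95,"y":-0.9,"z":-0.02,"rx":0,"ry":0,"rz":-0.2},{"x":-0.95,"y":-0.9,"z":-0.02,"rx":0,"ry":0,"rz":-0.2},{"x":-0.95,"y":-0.9,"z":-0.02,"rx":0,"ry":0,"rz":-0.2}], "hand": -1}}

```text
time_s: 0.8
eef_pos: [0.3588, -0.4348, 0.2495]
tcp_rot: [[0.838, -0.546, 0.0], [-0.546, -0.838, 0.0], [-0.0, -0.0, -1.0]]
wrist_force: [1.2, -0.4, 0.0]
grip_width: 0.999
```

```bash
python3 -c "
from h import *
pl((.511,-.067,.25),2.1)"
```

```text
xyz [-0.3658 -1.9562 -0.0017] r [-0.0001 -0.     -0.1954] rows 8.0 at [ 0.3588 -0.4348  0.2495] t 0.8
```

>>> {"fn": "arm_command", "kwargs": {"motion": [{"x":-0.18,"y":-0.98,"z":0,"rx":0,"ry":0,"rz":-0.1954},{"x":-0.18,"y":-0.98,"z":0,"rx":0,"ry":0,"rz":-0.1954},{"x":-0.18,"y":-0.98,"z":0,"rx":0,"ry":0,"rz":-0.1954},{"x":-0.18,"y":-0.98,"z":0,"rx":0,"ry":0,"rz":-0.1954},{"x":-0.18,"y":-0.98,"z":0,"rx":0,"ry":0,"rz":-0.1954},{"x":-0.18,"y":-0.98,"z":0,"rx":0,"ry":0,"rz":-0.1954}]}}

```text
time_s: 1.4
eef_pos: [0.4354, -0.2541, 0.2491]
tcp_rot: [[0.999, 0.032, -0.0], [0.032, -0.999, -0.0], [-0.0, 0.0, -1.0]]
wrist_force: [-0.3, -0.2, -0.2]
grip_width: 0.998
```

```bash
python3 -c "
from h import *
pl((.511,-.067,.2),2.1)"
```

```text
xyz [ 0.4082 -0.9226  0.2452] r [ 0.0001  0.     -0.0013] rows 4.2 at [ 0.4354 -0.2541  0.2491] t 1.4
```

>>> {"fn": "arm_command", "kwargs": {"motion": [{"x":0.408,"y":-0.923,"z":0.245,"rx":0,"ry":0,"rz":-0.0013},{"x":0.408,"y":-0.923,"z":0.245,"rx":0,"ry":0,"rz":-0.0013},{"x":0.408,"y":-0.923,"z":0.245,"rx":0,"ry":0,"rz":-0.0013},{"x":0.408,"y":-0.923,"z":0.245,"rx":0,"ry":0,"rz":-0.0013},{"x":0.408,"y":-0.923,"z":0.245,"rx":0,"ry":0,"rz":-0.0013},{"x":0.408,"y":-0.923,"z":0.245,"rx":0,"ry":0,"rz":-0.0013},{"x":0.408,"y":-0.923,"z":0.245,"rx":0,"ry":0,"rz":-0.0013}]}}

```text
time_s: 2.1
eef_pos: [0.5102, -0.0686, 0.2]
tcp_rot: [[0.999, 0.033, -0.001], [0.033, -0.999, -0.001], [-0.001, 0.001, -1.0]]
wrist_force: [-0.5, -0.5, 0.4]
grip_width: 0.998
```

```bash
python3 -c "
from h import *
pl((.511,-.067,.1),2.1,tilt=0)
cap('scene','s1.png');cap('top','t1.png')
a=np.hstack([cv2.resize(cv2.imread('pics/'+n)[170:290,y:y+130],None,fx=3,fy=3,interpolation=2) for n,y in(('s1.png',200),('t1.png',240))]);cv2.imwrite('pics/m1.png',a)"
```

```text
xyz [ 0.0047 -0.0085  0.5001] r [ 0.0004  0.0003 -0.001 ] rows 2.0 at [ 0.5102 -0.0686  0.2   ] t 2.1
```

View pics/m1.png

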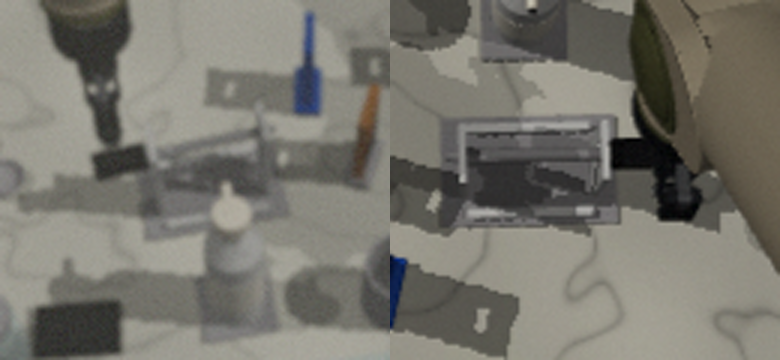

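>>> {"fn": "arm_command", "kwargs": {"motion": [{"x":0.0,"y":-0.01,"z":0.25,"rx":0.021,"ry":0,"rz":0},{"x":0.0,"y":-0.01,"z":0.45,"rx":0.021,"ry":0,"rz":0},{"x":0.0,"y":-0.01,"z":0.5,"rx":0.021,"ry":0,"rz":0},{"x":0.0,"y":-0.01,"z":0.505,"rx":0.021,"ry":0,"rz":0},{"x":0.0,"y":-0.01,"z":0.505,"rx":0.021,"ry":0,"rz":0}]}}

```text
time_s: 2.7
eef_pos: [0.511, -0.0642, 0.1004]
tcp_rot: [[0.999, 0.037, -0.001], [0.037, -0.997, 0.065], [0.001, -0.065, -0.998]]
wrist_force: [0.9, -1.1, 0.5]
grip_width: 1.0
```

```bash
python3 -c "
from h import *
cap('scene','s2.png');cap('top','t2.png')
a=np.hstack([cv2.resize(cv2.imread('pics/'+n)[170:290,y:y+130],None,fx=3,fy=3,interpolation=2) for n,y in(('s2.png',200),('t2.png',240))]);cv2.imwrite('pics/m2.png',a)"
```

```text
(no output)
```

View pics/m2.png

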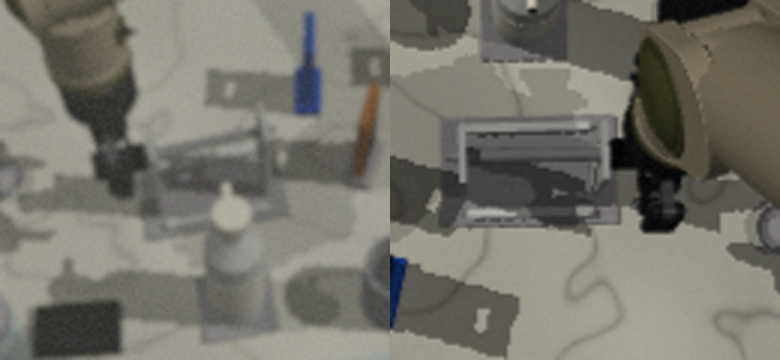

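>>> {"fn": "arm_command", "kwargs": {"motion": [{"x":0,"y":0,"z":0,"rx":0,"ry":0,"rz":0},{"x":0,"y":0,"z":0,"rx":0,"ry":0,"rz":0},{"x":0,"y":0,"z":0,"rx":0,"ry":0,"rz":0},{"x":0,"y":0,"z":0,"rx":0,"ry":0,"rz":0},{"x":0,"y":0,"z":0,"rx":0,"ry":0,"rz":0},{"x":0,"y":0,"z":0,"rx":0,"ry":0,"rz":0}], "hand": 1}}

```text
time_s: 3.4
eef_pos: [0.5105, -0.0638, 0.0994]
tcp_rot: [[0.999, 0.037, -0.002], [0.037, -0.997, 0.066], [-0.0, -0.066, -0.998]]
wrist_force: [-0.9, 0.7, 4.5]
grip_width: 0.26
```

```bash
python3 -c "
from h import *
pl((.511,-.064,.106),2.1,tilt=0)
s=manip.state();print(s['wrist_force'],s['grip_width'])
pl((.5165,-.23,.106),2.1,tilt=0)"
```

```text
xyz [ 0.0026 -0.0009 -0.0329] r [-0.021   0.      0.0002] rows 0.4 at [ 0.5105 -0.0638  0.0994] t 3.4
[-0.9168  0.7429  4.4754] 0.2598328506251909
xyz [-0.0009  0.8278 -0.0875] r [-0.021   0.      0.0002] rows 3.3 at [ 0.5105 -0.0638  0.0994] t 3.4
```

>>> {"fn": "arm_command", "kwargs": {"motion": [{"x":0,"y":0,"z":-0.015,"rx":-0.01,"ry":0,"rz":0},{"x":0,"y":0,"z":-0.03,"rx":-0.02,"ry":0,"rz":0},{"x":0,"y":0,"z":-0.03,"rx":-0.02,"ry":0,"rz":0},{"x":0,"y":0,"z":-0.03,"rx":-0.02,"ry":0,"rz":0}]}}

```text
time_s: 3.8
eef_pos: [0.5104, -0.0639, 0.1051]
tcp_rot: [[0.999, 0.038, -0.0], [0.038, -0.999, 0.004], [-0.0, -0.004, -1.0]]
wrist_force: [-0.9, -0.0, -1.4]
grip_width: 0.266
```

```bash
python3 -c "
from h import *
s=manip.state();print(s['wrist_force'],s['grip_width'],s['wrist_torque'])
pl((.5165,-.23,.106),2.1,tilt=0)"
```

```text
[-0.8629 -0.0352 -1.3946] 0.2662364228525356 [-0.0084  0.0131 -0.0141]
xyz [-0.0012  0.8309 -0.0077] r [-0.0012  0.0001  0.0005] rows 3.3 at [ 0.5104 -0.0639  0.1051] t 3.8
```

>>> {"fn": "arm_command", "kwargs": {"motion": [{"x":0,"y":0.1,"z":0,"rx":0,"ry":0,"rz":0},{"x":0,"y":0.22,"z":0,"rx":0,"ry":0,"rz":0},{"x":0,"y":0.34,"z":0,"rx":0,"ry":0,"rz":0},{"x":0,"y":0.46,"z":0,"rx":0,"ry":0,"rz":0},{"x":0,"y":0.58,"z":0,"rx":0,"ry":0,"rz":0},{"x":0,"y":0.7,"z":0,"rx":0,"ry":0,"rz":0},{"x":0,"y":0.84,"z":0,"rx":0,"ry":0,"rz":0},{"x":0,"y":0.84,"z":0,"rx":0,"ry":0,"rz":0}]}}

```text
time_s: 4.6
eef_pos: [0.5158, -0.237, 0.1041]
tcp_rot: [[1.0, 0.031, -0.001], [0.031, -1.0, 0.002], [-0.001, -0.002, -1.0]]
wrist_force: [0.2, -0.5, -1.9]
grip_width: 0.261
```

```bash
python3 -c "
from h import *
s=manip.state();print(s['wrist_force'],s['grip_width'],s['wrist_torque'])
pl((.555,-.245,.106),2.1,tilt=0)
cap('scene','s3.png');cap('top','t3.png')
a=np.hstack([cv2.resize(cv2.imread('pics/'+n)[170:290,y:y+190],None,fx=2,fy=2,interpolation=2) for n,y in(('s3.png',150),('t3.png',240))]);cv2.imwrite('pics/m3.png',a)"
```

```text
[ 0.1803 -0.5474 -1.9423] 0.2608400721644003 [ 0.0222  0.0071 -0.0081]
xyz [ 0.1948  0.0459 -0.0099] r [-0.0007  0.0002 -0.0018] rows 0.8 at [ 0.5158 -0.237   0.1041] t 4.6
```

View pics/m3.png

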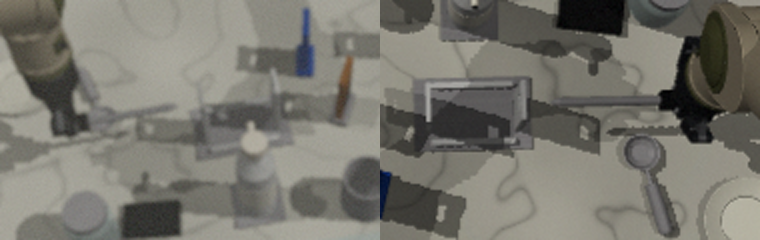

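>>> {"fn": "arm_command", "kwargs": {"motion": [{"x":0.195,"y":0.045,"z":0,"rx":0,"ry":0,"rz":0},{"x":0.195,"y":0.045,"z":0.1,"rx":0,"ry":0,"rz":0},{"x":0.195,"y":0.045,"z":0.25,"rx":0,"ry":0,"rz":0},{"x":0.195,"y":0.045,"z":0.35,"rx":0,"ry":0,"rz":0},{"x":0.195,"y":0.045,"z":0.39,"rx":0,"ry":0,"rz":0},{"x":0.195,"y":0.045,"z":0.4,"rx":0,"ry":0,"rz":0},{"x":0.195,"y":0.045,"z":0.4,"rx":0,"ry":0,"rz":0}]}}

```text
time_s: 5.4
eef_pos: [0.5563, -0.2389, 0.025]
tcp_rot: [[0.999, 0.038, 0.0], [0.038, -0.999, 0.003], [0.0, -0.003, -1.0]]
wrist_force: [0.1, 0.8, -1.7]
grip_width: 0.261
```

>>> {"fn": "arm_command", "kwargs": {"motion": [{"x":0,"y":0,"z":0.01,"rx":0,"ry":0,"rz":0},{"x":0,"y":0,"z":0.01,"rx":0,"ry":0,"rz":0}]}}

```text
time_s: 5.6
eef_pos: [0.5564, -0.2395, 0.0234]
tcp_rot: [[0.999, 0.037, 0.001], [0.037, -0.999, 0.003], [0.001, -0.003, -1.0]]
wrist_force: [0.1, 0.3, -2.1]
grip_width: 0.267
```

>>> {"fn": "arm_command", "kwargs": {"motion": [{"x":0,"y":0,"z":0.01,"rx":0,"ry":0,"rz":0},{"x":0,"y":0,"z":0.015,"rx":0,"ry":0,"rz":0},{"x":0,"y":0,"z":0.015,"rx":0,"ry":0,"rz":0}]}}

```text
time_s: 5.9
eef_pos: [0.556, -0.2394, 0.0197]
tcp_rot: [[0.999, 0.037, -0.0], [0.037, -0.999, 0.003], [-0.0, -0.003, -1.0]]
wrist_force: [-1.2, -0.2, -1.1]
grip_width: 0.266
```

>>> {"fn": "arm_command", "kwargs": {"motion": [{"x":0,"y":0,"z":0.005,"rx":0,"ry":0,"rz":0},{"x":0,"y":0,"z":0.01,"rx":0,"ry":0,"rz":0},{"x":0,"y":0,"z":0.01,"rx":0,"ry":0,"rz":0}]}}

```text
time_s: 6.2
eef_pos: [0.5561, -0.2394, 0.0181]
tcp_rot: [[0.999, 0.037, -0.0], [0.037, -0.999, 0.003], [0.0, -0.003, -1.0]]
wrist_force: [-1.5, 0.6, 3.8]
grip_width: 0.265
```

>>> {"fn": "arm_command", "kwargs": {"motion": [{"x":0,"y":0,"z":0,"rx":0,"ry":0,"rz":0},{"x":0,"y":0,"z":0,"rx":0,"ry":0,"rz":0},{"x":0,"y":0,"z":0,"rx":0,"ry":0,"rz":0},{"x":0,"y":0,"z":-0.1,"rx":0,"ry":0,"rz":0},{"x":0,"y":0,"z":-0.3,"rx":0,"ry":0,"rz":0},{"x":0,"y":0,"z":-0.55,"rx":0,"ry":0,"rz":0},{"x":0,"y":0,"z":-0.8,"rx":0,"ry":0,"rz":0},{"x":0,"y":0,"z":-0.98,"rx":0,"ry":0,"rz":0}], "hand": 0}}

```text
time_s: 7.0
eef_pos: [0.5565, -0.24, 0.2169]
tcp_rot: [[0.999, 0.037, 0.002], [0.037, -0.999, 0.002], [0.002, -0.002, -1.0]]
wrist_force: [1.2, -1.0, -0.8]
grip_width: 0.498
```

```bash
python3 -c "
from h import *
pl((.50,0.0,.235),-20,tilt=0)
pl((.5033,.2035,.235),-26.4,tilt=0)
cap('top','t4.png')"
```

```text
xyz [-0.2374 -1.2101 -0.0882] r [-0.0009 -0.0005  0.123 ] rows 4.9 at [ 0.5565 -0.24    0.2169] t 7.0
xyz [-0.1829 -2.2262 -0.0857] r [-0.0009 -0.0005  0.1586] rows 8.9 at [ 0.5565 -0.24    0.2169] t 7.0
```

View pics/t4.png

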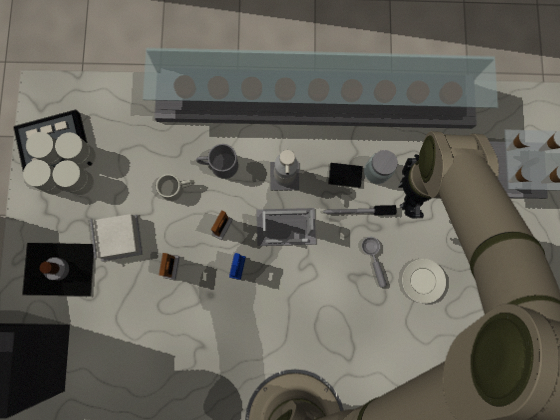

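Bar lies on the counter with its handle at px (385,210); paddle A (220,222), B (167,265) and blue (237,265) haven't moved. Now paddle A.

>>> {"fn": "arm_command", "kwargs": {"motion": [{"x":-0.1,"y":-0.95,"z":-0.08,"rx":0,"ry":0,"rz":0.07},{"x":-0.1,"y":-0.95,"z":-0.08,"rx":0,"ry":0,"rz":0.07},{"x":-0.1,"y":-0.95,"z":-0.08,"rx":0,"ry":0,"rz":0.07},{"x":-0.1,"y":-0.95,"z":-0.08,"rx":0,"ry":0,"rz":0.07},{"x":-0.1,"y":-0.95,"z":-0.08,"rx":0,"ry":0,"rz":0.07},{"x":-0.1,"y":-0.95,"z":-0.08,"rx":0,"ry":0,"rz":0.07}], "hand": -1}}

```text
time_s: 7.65
eef_pos: [0.529, -0.0501, 0.2303]
tcp_rot: [[0.984, -0.179, 0.0], [-0.179, -0.984, 0.003], [-0.0, -0.003, -1.0]]
wrist_force: [-0.7, -0.6, 0.7]
grip_width: 0.998
```

```bash
python3 -c "
from h import *
pl((.5033,.15,.235),-20,tilt=0)"
```

```text
xyz [-0.3057 -0.9614 -0.0206] r [-0.0009  0.0002  0.0537] rows 4.0 at [ 0.529  -0.0501  0.2303] t 7.7
```

>>> {"fn": "arm_command", "kwargs": {"motion": [{"x":-0.305,"y":-0.96,"z":-0.02,"rx":0,"ry":0,"rz":0.07},{"x":-0.305,"y":-0.96,"z":-0.02,"rx":0,"ry":0,"rz":0.07},{"x":-0.305,"y":-0.96,"z":-0.02,"rx":0,"ry":0,"rz":0.07},{"x":-0.305,"y":-0.96,"z":-0.02,"rx":0,"ry":0,"rz":0.07},{"x":-0.305,"y":-0.96,"z":-0.02,"rx":0,"ry":0,"rz":0.07},{"x":-0.305,"y":-0.96,"z":-0.02,"rx":0,"ry":0,"rz":0.07}]}}

```text
time_s: 8.25
eef_pos: [0.5042, 0.1488, 0.2345]
tcp_rot: [[0.92, -0.391, -0.001], [-0.391, -0.92, 0.003], [-0.002, -0.002, -1.0]]
wrist_force: [-0.1, -0.4, -0.3]
grip_width: 1.001
```

```bash
python3 -c "
from h import *
pl((.5033,.2035,.2),-26.4,tilt=0)
cap('scene','s5.png')
b=cv2.imread('pics/s5.png')[130:270,260:420];cv2.imwrite('pics/m5.png',cv2.resize(b,None,fx=4,fy=4,interpolation=2))"
```

```text
xyz [-0.1107 -0.2496  0.1733] r [-0.0007  0.0005  0.0189] rows 1.3 at [0.5042 0.1488 0.2345] t 8.2
```

View pics/m5.png

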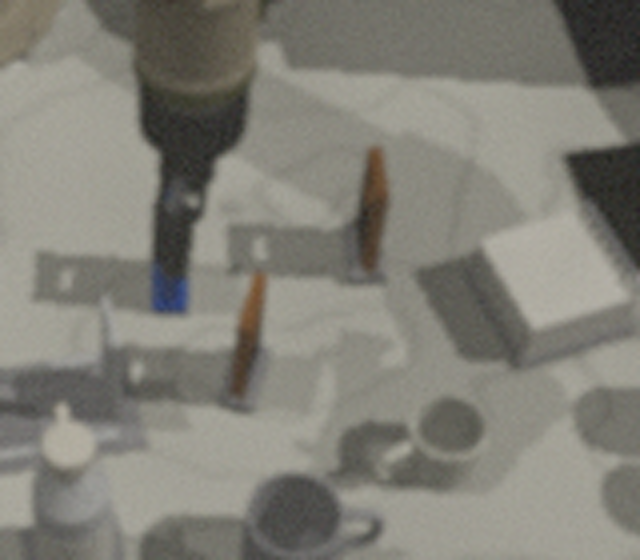

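>>> {"fn": "arm_command", "kwargs": {"motion": [{"x":-0.111,"y":-0.25,"z":0.17,"rx":0,"ry":0,"rz":0.019},{"x":-0.111,"y":-0.25,"z":0.17,"rx":0,"ry":0,"rz":0.019},{"x":-0.111,"y":-0.25,"z":0.17,"rx":0,"ry":0,"rz":0.019},{"x":-0.111,"y":-0.25,"z":0.17,"rx":0,"ry":0,"rz":0.019}]}}

```text
time_s: 8.7
eef_pos: [0.5034, 0.2016, 0.2008]
tcp_rot: [[0.894, -0.447, -0.001], [-0.447, -0.894, 0.002], [-0.002, -0.001, -1.0]]
wrist_force: [0.4, 0.2, 0.0]
grip_width: 0.997
```

```bash
python3 -c "
from h import *
pl((.5033,.2035,.1),-26.4,tilt=0)
cap('scene','s6.png');cap('top','t6.png')
b=np.hstack([cv2.resize(cv2.imread('pics/s6.png')[150:260,260:380],None,fx=3,fy=3,interpolation=2),cv2.resize(cv2.imread('pics/t6.png')[170:280,160:280],None,fx=3,fy=3,interpolation=2)]);cv2.imwrite('pics/m6.png',b)"
```

```text
xyz [-0.004  -0.0076  0.5042] r [-0.0003  0.0005 -0.0009] rows 2.0 at [0.5034 0.2016 0.2008] t 8.7
```

View pics/m6.png

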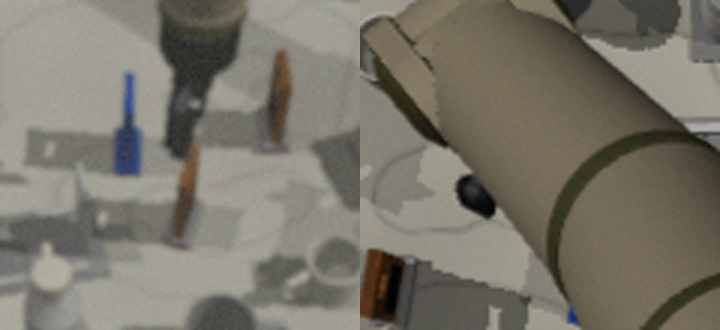

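>>> {"fn": "arm_command", "kwargs": {"motion": [{"x":-0.004,"y":-0.008,"z":0.2,"rx":0,"ry":0,"rz":0},{"x":-0.004,"y":-0.008,"z":0.35,"rx":0,"ry":0,"rz":0},{"x":-0.004,"y":-0.008,"z":0.45,"rx":0,"ry":0,"rz":0},{"x":-0.004,"y":-0.008,"z":0.5,"rx":0,"ry":0,"rz":0},{"x":-0.004,"y":-0.008,"z":0.5,"rx":0,"ry":0,"rz":0}]}}

```text
time_s: 9.3
eef_pos: [0.503, 0.2048, 0.1006]
tcp_rot: [[0.895, -0.447, -0.001], [-0.447, -0.895, 0.002], [-0.002, -0.001, -1.0]]
wrist_force: [-0.3, 0.6, -0.2]
grip_width: 1.003
```

```bash
python3 -c "
from h import *
cap('scene','s7.png');print(manip.state()['wrist_force'])
b=cv2.resize(cv2.imread('pics/s7.png')[150:260,260:380],None,fx=5,fy=5,interpolation=2);cv2.imwrite('pics/m7.png',b)"
```

```text
[-0.0784 -0.2437 -0.0624]
```

View pics/m7.png

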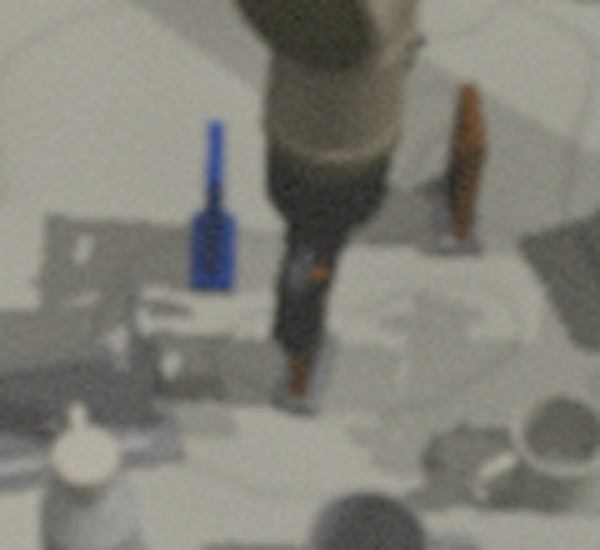

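The fingers straddle paddle A, so I close.

>>> {"fn": "arm_command", "kwargs": {"motion": [{"x":0,"y":0,"z":0,"rx":0,"ry":0,"rz":0},{"x":0,"y":0,"z":0,"rx":0,"ry":0,"rz":0},{"x":0,"y":0,"z":0,"rx":0,"ry":0,"rz":0},{"x":0,"y":0,"z":0,"rx":0,"ry":0,"rz":0},{"x":0,"y":0,"z":-0.03,"rx":0,"ry":0,"rz":0},{"x":0,"y":0,"z":-0.1,"rx":0,"ry":0,"rz":0},{"x":0,"y":0,"z":-0.2,"rx":0,"ry":0,"rz":0},{"x":0,"y":0,"z":-0.2,"rx":0,"ry":0,"rz":0}], "hand": 1}}

```text
time_s: 10.15
eef_pos: [0.5041, 0.2061, 0.1434]
tcp_rot: [[0.895, -0.446, 0.003], [-0.446, -0.895, 0.005], [0.001, -0.006, -1.0]]
wrist_force: [0.3, 0.1, -3.2]
grip_width: 0.649
```

```bash
python3 -c "
from h import *
s=manip.state();print(s['wrist_force'],s['grip_width'])
cap('scene','s8.png')
b=cv2.resize(cv2.imread('pics/s8.png')[150:260,260:380],None,fx=5,fy=5,interpolation=2);cv2.imwrite('pics/m8.png',b)"
```

```text
[ 0.32    0.0837 -3.2411] 0.6485334230601529
```

View pics/m8.png

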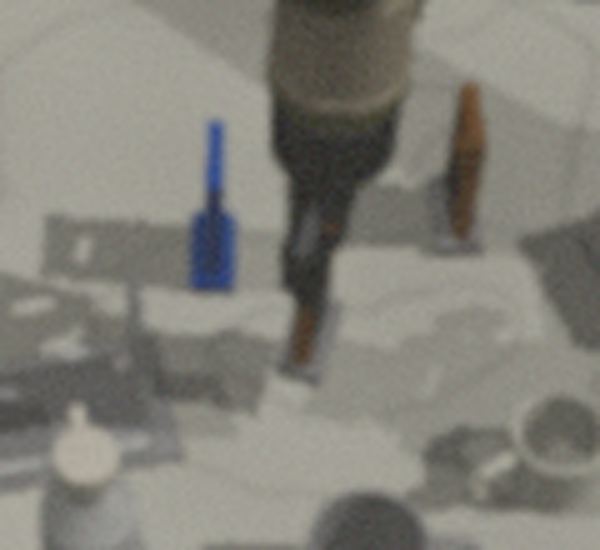

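```bash
python3 -c "
from h import *
pl((.504,.2,.25),-12)
print(rack(0,-.022,.25)); pl(rack(0,-.022,.25),2.1)"
```

```text
xyz [ 0.0146  0.023  -0.5386] r [-0.0015 -0.0002 -0.0806] rows 2.2 at [0.5037 0.2059 0.1423] t 10.2
[0.5078 0.0076 0.25  ]
xyz [ 0.4609  0.8753 -0.5426] r [-0.0015 -0.0004 -0.1589] rows 4.5 at [0.5037 0.2059 0.1423] t 10.2
```

>>> {"fn": "arm_command", "kwargs": {"motion": [{"x":0,"y":0,"z":-0.2,"rx":0,"ry":0,"rz":-0.02},{"x":0,"y":0,"z":-0.4,"rx":0,"ry":0,"rz":-0.06},{"x":0.02,"y":0.02,"z":-0.54,"rx":0,"ry":0,"rz":-0.1},{"x":0.1,"y":0.2,"z":-0.54,"rx":0,"ry":0,"rz":-0.14},{"x":0.2,"y":0.38,"z":-0.54,"rx":0,"ry":0,"rz":-0.159},{"x":0.32,"y":0.6,"z":-0.54,"rx":0,"ry":0,"rz":-0.159},{"x":0.42,"y":0.8,"z":-0.54,"rx":0,"ry":0,"rz":-0.159},{"x":0.461,"y":0.875,"z":-0.54,"rx":0,"ry":0,"rz":-0.159}]}}

```text
time_s: 11.0
eef_pos: [0.5064, 0.0024, 0.2473]
tcp_rot: [[0.999, 0.032, -0.003], [0.032, -0.999, 0.001], [-0.003, -0.001, -1.0]]
wrist_force: [-0.1, -0.0, -3.8]
grip_width: 0.641
```

>>> {"fn": "arm_command", "kwargs": {"motion": [{"x":0,"y":0,"z":0,"rx":0,"ry":0,"rz":0},{"x":0,"y":0,"z":0,"rx":0,"ry":0,"rz":0}]}}

```text
time_s: 11.2
eef_pos: [0.5073, 0.0077, 0.2479]
tcp_rot: [[0.999, 0.036, -0.001], [0.036, -0.999, 0.004], [-0.001, -0.004, -1.0]]
wrist_force: [-0.5, 0.4, -1.9]
grip_width: 0.644
```

```bash
python3 -c "
from h import *
pl(rack(0,-.022,.14),2.1)
cap('scene','s9.png');cap('top','t9.png')
b=np.hstack([cv2.resize(cv2.imread('pics/s9.png')[140:260,210:330],None,fx=3.3,fy=3.3,interpolation=2),cv2.resize(cv2.imread('pics/t9.png')[170:290,230:350],None,fx=3.3,fy=3.3,interpolation=2)]);cv2.imwrite('pics/m9.png',b)"
```

```text
xyz [0.0031 0.0024 0.5396] r [-0.0011  0.0002 -0.0001] rows 2.2 at [0.5073 0.0077 0.2479] t 11.2
```

View pics/m9.png

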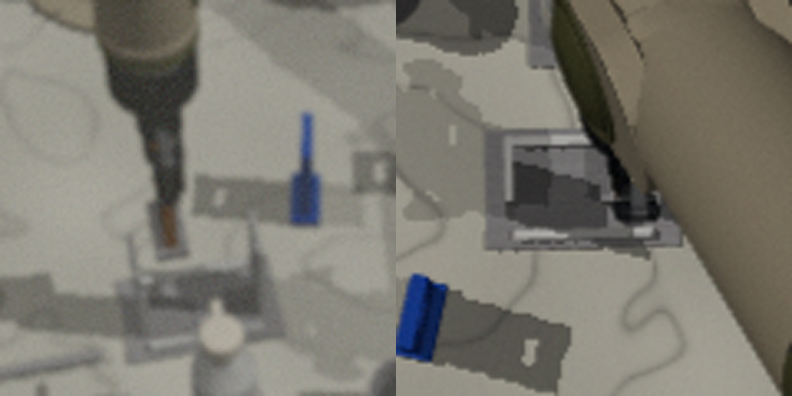

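>>> {"fn": "arm_command", "kwargs": {"motion": [{"x":0.003,"y":0.002,"z":0.2,"rx":0,"ry":0,"rz":0},{"x":0.003,"y":0.002,"z":0.4,"rx":0,"ry":0,"rz":0},{"x":0.003,"y":0.002,"z":0.55,"rx":0,"ry":0,"rz":0},{"x":0.003,"y":0.002,"z":0.61,"rx":0,"ry":0,"rz":0},{"x":0.003,"y":0.002,"z":0.61,"rx":0,"ry":0,"rz":0},{"x":0.003,"y":0.002,"z":0.61,"rx":0,"ry":0,"rz":0}]}}

```text
time_s: 11.9
eef_pos: [0.5087, 0.0085, 0.1272]
tcp_rot: [[0.999, 0.038, 0.001], [0.038, -0.999, 0.003], [0.001, -0.003, -1.0]]
wrist_force: [0.8, 0.3, -2.1]
grip_width: 0.644
```

```bash
python3 -c "
from h import *
pl(rack(0,-.022,.107),2.1)
cap('scene','s10.png');cap('top','t10.png')
b=np.hstack([cv2.resize(cv2.imread('pics/s10.png')[140:260,210:330],None,fx=3.3,fy=3.3,interpolation=2),cv2.resize(cv2.imread('pics/t10.png')[170:290,230:350],None,fx=3.3,fy=3.3,interpolation=2)]);cv2.imwrite('pics/m10.png',b)"
```

```text
xyz [-0.0048  0.0047  0.1012] r [-0.0011 -0.0003  0.0006] rows 0.4 at [0.5087 0.0085 0.1272] t 11.9
```

View pics/m10.png

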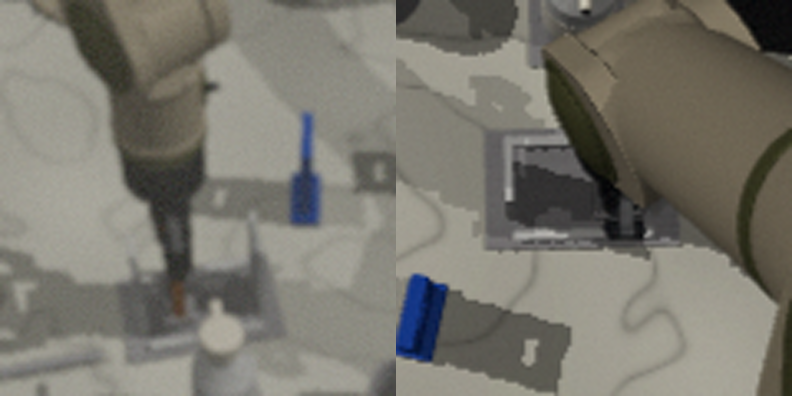

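>>> {"fn": "arm_command", "kwargs": {"motion": [{"x":-0.003,"y":0.003,"z":0.04,"rx":0,"ry":0,"rz":0},{"x":-0.003,"y":0.003,"z":0.07,"rx":0,"ry":0,"rz":0},{"x":-0.003,"y":0.003,"z":0.09,"rx":0,"ry":0,"rz":0},{"x":-0.003,"y":0.003,"z":0.1,"rx":0,"ry":0,"rz":0},{"x":-0.003,"y":0.003,"z":0.1,"rx":0,"ry":0,"rz":0}]}}

```text
time_s: 12.5
eef_pos: [0.5073, 0.0069, 0.1074]
tcp_rot: [[0.999, 0.037, 0.0], [0.037, -0.999, 0.002], [0.0, -0.002, -1.0]]
wrist_force: [-4.5, -0.6, 16.8]
grip_width: 0.642
```

>>> {"fn": "arm_command", "kwargs": {"motion": [{"x":0,"y":0,"z":0.006,"rx":0,"ry":0,"rz":0},{"x":0,"y":0,"z":0.01,"rx":0,"ry":0,"rz":0},{"x":0,"y":0,"z":0.01,"rx":0,"ry":0,"rz":0}]}}

```text
time_s: 12.8
eef_pos: [0.5073, 0.007, 0.1073]
tcp_rot: [[0.999, 0.037, 0.002], [0.037, -0.999, 0.001], [0.002, -0.001, -1.0]]
wrist_force: [-11.4, -2.1, 46.7]
grip_width: 0.642
```

>>> {"fn": "arm_command", "kwargs": {"motion": [{"x":0,"y":0,"z":-0.012,"rx":0,"ry":0,"rz":0},{"x":0,"y":0,"z":-0.012,"rx":0,"ry":0,"rz":0}]}}

```text
time_s: 13.0
eef_pos: [0.5078, 0.0071, 0.1074]
tcp_rot: [[0.999, 0.037, 0.001], [0.037, -0.999, 0.003], [0.001, -0.003, -1.0]]
wrist_force: [-4.2, -0.6, 18.1]
grip_width: 0.645
```

```bash
python3 -c "
from h import *
cap('scene','s11.png')
b=np.hstack([cv2.resize(cv2.imread('pics/s11.png')[180:260,210:330],None,fx=6,fy=6,interpolation=2)]);cv2.imwrite('pics/m11.png',b)"
```

```text
(no output)
```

View pics/m11.png

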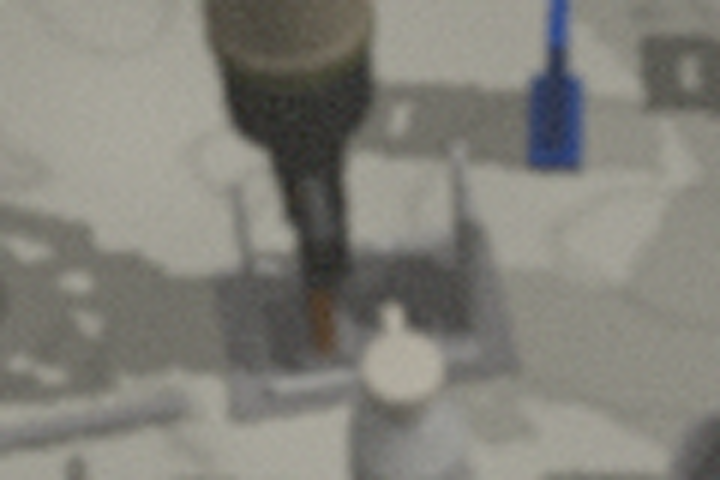

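>>> {"fn": "arm_command", "kwargs": {"motion": [{"x":0,"y":0,"z":-0.007,"rx":0,"ry":0,"rz":0},{"x":0,"y":0,"z":-0.007,"rx":0,"ry":0,"rz":0}]}}

```text
time_s: 13.25
eef_pos: [0.5075, 0.007, 0.108]
tcp_rot: [[0.999, 0.037, -0.001], [0.037, -0.999, 0.003], [-0.0, -0.003, -1.0]]
wrist_force: [-0.5, 0.1, -2.9]
grip_width: 0.651
```

>>> {"fn": "arm_command", "kwargs": {"motion": [{"x":0,"y":0,"z":0,"rx":0,"ry":0,"rz":0},{"x":0,"y":0,"z":0,"rx":0,"ry":0,"rz":0},{"x":0,"y":0,"z":0,"rx":0,"ry":0,"rz":0},{"x":0,"y":0,"z":0,"rx":0,"ry":0,"rz":0},{"x":0,"y":0,"z":-0.1,"rx":0,"ry":0,"rz":0},{"x":0,"y":0,"z":-0.3,"rx":0,"ry":0,"rz":0},{"x":0,"y":0,"z":-0.5,"rx":0,"ry":0,"rz":0},{"x":0,"y":0,"z":-0.7,"rx":0,"ry":0,"rz":0}], "hand": -1}}

```text
time_s: 14.05
eef_pos: [0.5072, 0.0068, 0.2497]
tcp_rot: [[0.999, 0.038, -0.001], [0.038, -0.999, 0.003], [-0.001, -0.003, -1.0]]
wrist_force: [1.4, -0.7, 0.0]
grip_width: 1.0
```

```bash
python3 -c "
from h import *
pl((.46,.19,.25),-7)
cap('scene','s12.png');cap('top','t12.png')
b=np.hstack([cv2.resize(cv2.imread('pics/s12.png')[140:260,210:330],None,fx=3.3,fy=3.3,interpolation=2),cv2.resize(cv2.imread('pics/t12.png')[170:290,150:270],None,fx=3.3,fy=3.3,interpolation=2)]);cv2.imwrite('pics/m12.png',b)"
```

```text
xyz [-0.2014 -0.9245  0.0018] r [-0.0011  0.0003  0.0508] rows 3.8 at [0.5072 0.0068 0.2497] t 14.1
```

View pics/m12.png

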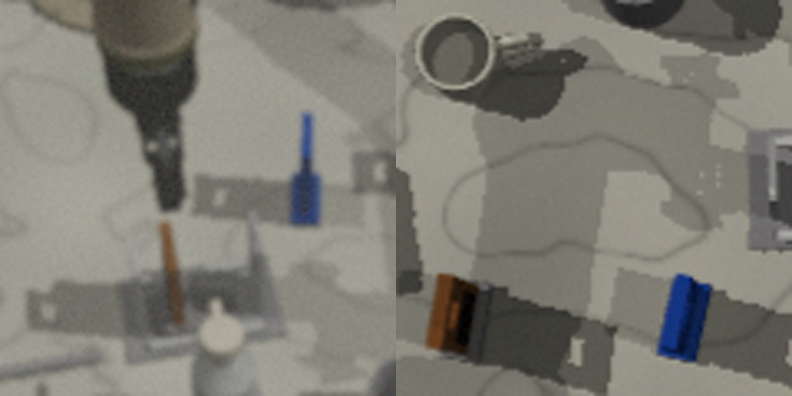

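Paddle A stands upright in the rack and B is unmoved at px (166,265). On to B.

>>> {"fn": "arm_command", "kwargs": {"motion": [{"x":-0.2,"y":-0.92,"z":0,"rx":0,"ry":0,"rz":0.05},{"x":-0.2,"y":-0.92,"z":0,"rx":0,"ry":0,"rz":0.05},{"x":-0.2,"y":-0.92,"z":0,"rx":0,"ry":0,"rz":0.05},{"x":-0.2,"y":-0.92,"z":0,"rx":0,"ry":0,"rz":0.05},{"x":-0.2,"y":-0.92,"z":0,"rx":0,"ry":0,"rz":0.05}]}}

```text
time_s: 14.65
eef_pos: [0.459, 0.1949, 0.2489]
tcp_rot: [[0.994, -0.111, 0.0], [-0.111, -0.994, 0.006], [-0.001, -0.006, -1.0]]
wrist_force: [0.2, -0.5, -0.5]
grip_width: 1.0
```

```bash
python3 -c "
from h import *
pl((.3915,.336,.2),-7)"
```

```text
xyz [-0.4137 -0.6621  0.2487] r [-0.0019  0.0002  0.0034] rows 3.3 at [0.459  0.1949 0.2489] t 14.7
```

>>> {"fn": "arm_command", "kwargs": {"motion": [{"x":-0.413,"y":-0.66,"z":0.2,"rx":-0.002,"ry":0,"rz":0.0034},{"x":-0.413,"y":-0.66,"z":0.2,"rx":-0.002,"ry":0,"rz":0.0034},{"x":-0.413,"y":-0.66,"z":0.2,"rx":-0.002,"ry":0,"rz":0.0034},{"x":-0.413,"y":-0.66,"z":0.2,"rx":-0.002,"ry":0,"rz":0.0034},{"x":-0.413,"y":-0.66,"z":0.2,"rx":-0.002,"ry":0,"rz":0.0034},{"x":-0.413,"y":-0.66,"z":0.2,"rx":-0.002,"ry":0,"rz":0.0034}]}}

```text
time_s: 15.25
eef_pos: [0.3951, 0.3286, 0.209]
tcp_rot: [[0.991, -0.131, -0.001], [-0.131, -0.991, -0.005], [-0.001, 0.005, -1.0]]
wrist_force: [0.6, 0.6, -0.1]
grip_width: 0.996
```

```bash
python3 -c "
from h import *
pl((.3915,.336,.1),-7)
cap('scene','s13.png');cap('top','t13.png')
b=np.hstack([cv2.resize(cv2.imread('pics/s13.png')[110:230,290:410],None,fx=3.3,fy=3.3,interpolation=2),cv2.resize(cv2.imread('pics/t13.png')[190:310,110:230],None,fx=3.3,fy=3.3,interpolation=2)]);cv2.imwrite('pics/m13.png',b)"
```

```text
xyz [-0.0223 -0.0369  0.5447] r [ 0.0015  0.0002 -0.0029] rows 2.2 at [0.3951 0.3286 0.209 ] t 15.2
```

View pics/m13.png

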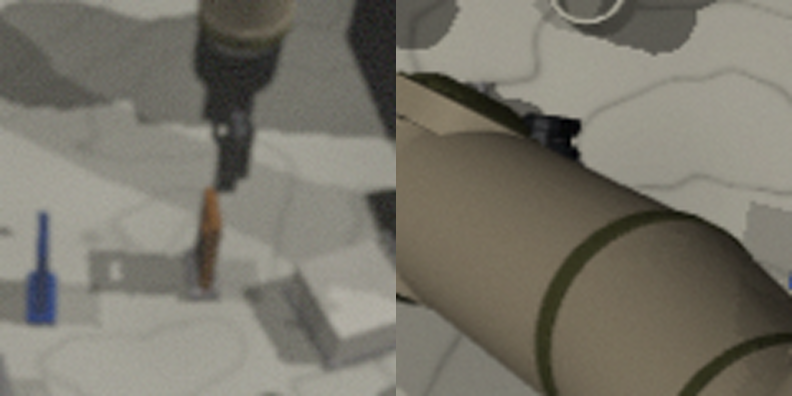

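>>> {"fn": "arm_command", "kwargs": {"motion": [{"x":-0.022,"y":-0.037,"z":0.0,"rx":0.0015,"ry":0,"rz":-0.003},{"x":-0.022,"y":-0.037,"z":0.15,"rx":0.0015,"ry":0,"rz":-0.003},{"x":-0.022,"y":-0.037,"z":0.3,"rx":0.0015,"ry":0,"rz":-0.003},{"x":-0.022,"y":-0.037,"z":0.42,"rx":0.0015,"ry":0,"rz":-0.003},{"x":-0.022,"y":-0.037,"z":0.52,"rx":0.0015,"ry":0,"rz":-0.003},{"x":-0.022,"y":-0.037,"z":0.54,"rx":0.0015,"ry":0,"rz":-0.003},{"x":-0.022,"y":-0.037,"z":0.54,"rx":0.0015,"ry":0,"rz":-0.003}]}}

```text
time_s: 16.05
eef_pos: [0.3911, 0.3374, 0.1012]
tcp_rot: [[0.993, -0.121, -0.001], [-0.121, -0.993, 0.001], [-0.001, -0.001, -1.0]]
wrist_force: [-0.5, 0.0, 0.8]
grip_width: 1.003
```

```bash
python3 -c "
from h import *
pl((.3915,.336,.1),-7)
print(manip.state()['wrist_force'])
cap('scene','s14.png')
b=np.hstack([cv2.resize(cv2.imread('pics/s14.png')[110:230,290:410],None,fx=4,fy=4,interpolation=2)]);cv2.imwrite('pics/m14.png',b)"
```

```text
xyz [0.003  0.0069 0.0058] r [-0.0003  0.0003  0.0002] rows 0.0 at [0.3911 0.3374 0.1012] t 16.1
[-0.4764  0.022   0.7508]
```

View pics/m14.png

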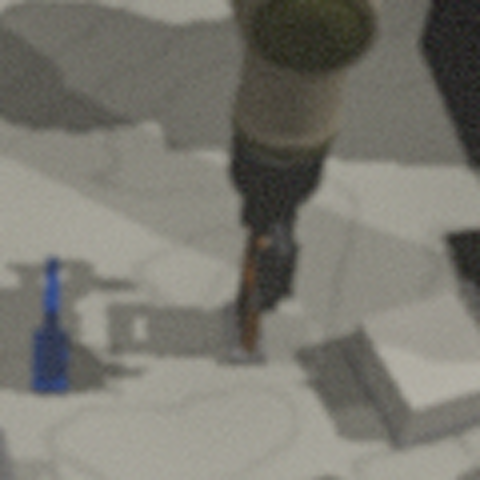

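```bash
python3 -c "
from h import *
import pickle
s=pickle.load(open('scene0.pkl','rb'));c=pickle.load(open('top0.pkl','rb'))
a=np.radians(-7)
X=np.array([np.cos(a),np.sin(a),0]);Y=np.array([-np.sin(a),np.cos(a),0]);P=np.array([.392,.336,0])
pts=[P+X*sx*.028+Y*sy*.006+[0,0,.12] for sx in(1,-1) for sy in(-1,1)]+[P+X*.032*sx+Y*.016*sy+[0,0,.0+zz] for sx in(1,-1) for sy in(-1,1) for zz in(0,)]
tcp=np.array([.3911,.3374,.1012])
f=[tcp+X*.0425+Y*sy*.011+[0,0,-.01] for sy in(-1,1)]
for n,cc,im,(x0,y0) in(('s',s,'pics/s13.png',(320,150)),('s',s,'pics/s14.png',(320,150)),('t',c,'pics/top0.png',(140,235))):
    b=cv2.resize(cv2.imread(im)[y0:y0+60,x0:x0+50],None,fx=8,fy=8,interpolation=2)
    for k,p in enumerate(proj(cc,pts+f)): 
        q=tuple(int(v) for v in ((p-[x0,y0]+.5)*8)); cv2.circle(b,q,3,[(0,255,0),(255,255,0),(255,0,255)][k//4],1)
    cv2.imwrite('pics/o_%s.png'%im[5:-4],b)
cv2.imwrite('pics/o.png',np.hstack([cv2.imread('pics/o_%s.png'%k)[:, :260] if k!='top0' else cv2.imread('pics/o_top0.png')[:,:270] for k in('s13','s14','top0')]))
"
```

```text
(no output)
```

View pics/o.png

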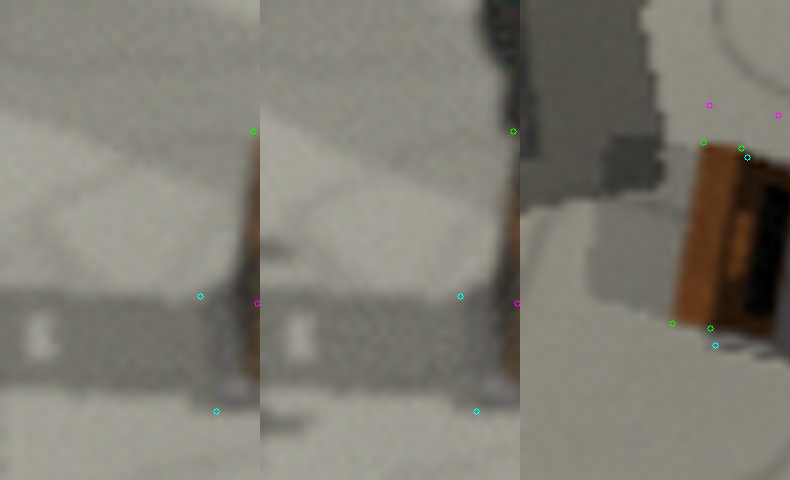

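View pics/o_s13.png

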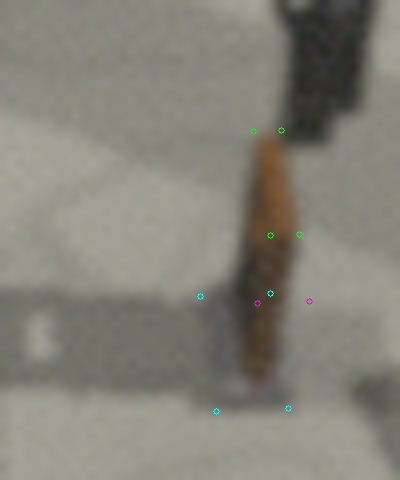

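View pics/o_s14.png

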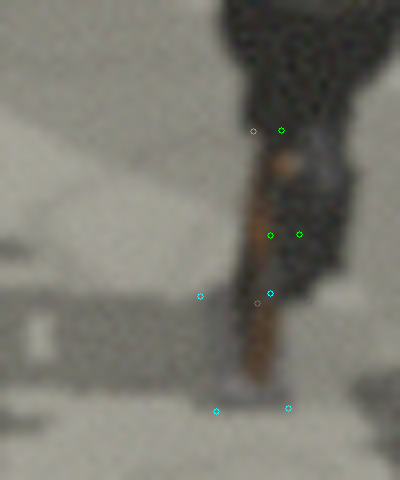

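Paddle B sits about 1 px left of my prediction and the fingers about 2 px right, so I shift roughly 5 mm toward -y before closing.

>>> {"fn": "arm_command", "kwargs": {"motion": [{"x":0,"y":0.025,"z":0,"rx":0,"ry":0,"rz":0},{"x":0,"y":0.025,"z":0,"rx":0,"ry":0,"rz":0}]}}

```text
time_s: 16.3
eef_pos: [0.3907, 0.332, 0.1022]
tcp_rot: [[0.993, -0.122, 0.001], [-0.122, -0.993, 0.002], [0.0, -0.002, -1.0]]
wrist_force: [0.6, 0.2, -0.1]
grip_width: 1.002
```

>>> {"fn": "arm_command", "kwargs": {"motion": [{"x":0,"y":0,"z":0,"rx":0,"ry":0,"rz":0},{"x":0,"y":0,"z":0,"rx":0,"ry":0,"rz":0},{"x":0,"y":0,"z":0,"rx":0,"ry":0,"rz":0},{"x":0,"y":0,"z":0,"rx":0,"ry":0,"rz":0},{"x":0,"y":0,"z":-0.03,"rx":0,"ry":0,"rz":0},{"x":0,"y":0,"z":-0.1,"rx":0,"ry":0,"rz":0},{"x":0,"y":0,"z":-0.2,"rx":0,"ry":0,"rz":0},{"x":0,"y":0,"z":-0.2,"rx":0,"ry":0,"rz":0}], "hand": 1}}

```text
time_s: 17.1
eef_pos: [0.391, 0.3333, 0.1431]
tcp_rot: [[0.993, -0.121, 0.002], [-0.121, -0.993, 0.004], [0.001, -0.004, -1.0]]
wrist_force: [0.3, -0.5, -3.0]
grip_width: 0.643
```

```bash
python3 -c "
from h import *
s=manip.state();print(s['wrist_force'],s['wrist_torque'],s['grip_width'])
pl((.45,.2,.25),-4)
cap('scene','s15.png')
b=np.hstack([cv2.resize(cv2.imread('pics/s15.png')[110:230,290:410],None,fx=4,fy=4,interpolation=2)]);cv2.imwrite('pics/m15.png',b)"
```

```text
[ 0.2652 -0.5221 -2.9951] [-0.0146 -0.0351 -0.0262] 0.6425081232993178
xyz [ 0.3741  0.624  -0.5365] r [-0.0012 -0.0004 -0.0163] rows 3.6 at [0.391  0.3333 0.1431] t 17.1
```

View pics/m15.png

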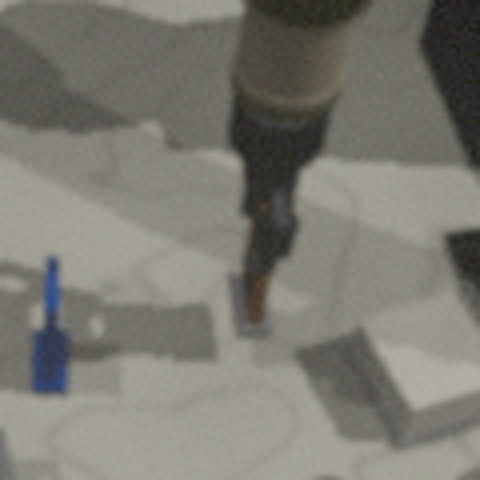

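>>> {"fn": "arm_command", "kwargs": {"motion": [{"x":0,"y":0,"z":-0.2,"rx":0,"ry":0,"rz":0},{"x":0,"y":0,"z":-0.4,"rx":0,"ry":0,"rz":0},{"x":0,"y":0,"z":-0.54,"rx":0,"ry":0,"rz":-0.005},{"x":0.1,"y":0.17,"z":-0.54,"rx":0,"ry":0,"rz":-0.016},{"x":0.2,"y":0.34,"z":-0.54,"rx":0,"ry":0,"rz":-0.016},{"x":0.3,"y":0.51,"z":-0.54,"rx":0,"ry":0,"rz":-0.016},{"x":0.37,"y":0.62,"z":-0.54,"rx":0,"ry":0,"rz":-0.016},{"x":0.37,"y":0.62,"z":-0.54,"rx":0,"ry":0,"rz":-0.016}]}}

```text
time_s: 17.95
eef_pos: [0.45, 0.196, 0.2478]
tcp_rot: [[0.997, -0.077, -0.002], [-0.077, -0.997, -0.001], [-0.002, 0.001, -1.0]]
wrist_force: [-0.5, 0.3, -2.4]
grip_width: 0.645
```

```bash
python3 -c "
from h import *
pl(rack(0,.022,.25),2.1)"
```

```text
xyz [ 0.3353  0.6985 -0.0106] r [ 0.0004  0.0005 -0.0361] rows 3.1 at [0.45   0.196  0.2478] t 17.9
```

>>> {"fn": "arm_command", "kwargs": {"motion": [{"x":0.09,"y":0.18,"z":-0.01,"rx":0,"ry":0,"rz":-0.02},{"x":0.18,"y":0.37,"z":-0.01,"rx":0,"ry":0,"rz":-0.036},{"x":0.27,"y":0.55,"z":-0.01,"rx":0,"ry":0,"rz":-0.036},{"x":0.335,"y":0.7,"z":-0.01,"rx":0,"ry":0,"rz":-0.036},{"x":0.335,"y":0.7,"z":-0.01,"rx":0,"ry":0,"rz":-0.036},{"x":0.335,"y":0.7,"z":-0.01,"rx":0,"ry":0,"rz":-0.036},{"x":0.335,"y":0.7,"z":-0.01,"rx":0,"ry":0,"rz":-0.036}]}}

```text
time_s: 18.65
eef_pos: [0.5054, 0.0574, 0.2504]
tcp_rot: [[0.999, 0.044, -0.001], [0.044, -0.999, 0.002], [-0.001, -0.002, -1.0]]
wrist_force: [0.3, 0.1, -3.3]
grip_width: 0.642
```

```bash
python3 -c "
from h import *
pl(rack(0,.022,.13),2.1)
cap('scene','s16.png');cap('top','t16.png')
b=np.hstack([cv2.resize(cv2.imread('pics/s16.png')[140:260,210:330],None,fx=3.3,fy=3.3,interpolation=2),cv2.resize(cv2.imread('pics/t16.png')[170:290,230:350],None,fx=3.3,fy=3.3,interpolation=2)]);cv2.imwrite('pics/m16.png',b)"
```

```text
xyz [0.0034 0.0306 0.6018] r [-0.0007  0.0003  0.0023] rows 2.4 at [0.5054 0.0574 0.2504] t 18.6
```

View pics/m16.png

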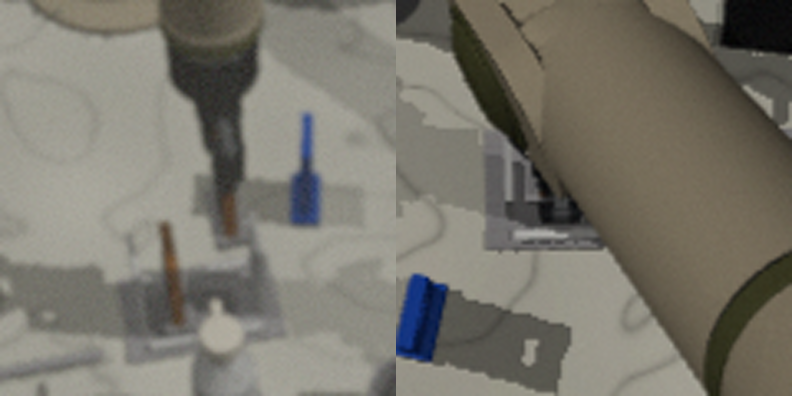

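>>> {"fn": "arm_command", "kwargs": {"motion": [{"x":0.003,"y":0.025,"z":0.15,"rx":0,"ry":0,"rz":0.002},{"x":0.003,"y":0.025,"z":0.35,"rx":0,"ry":0,"rz":0.002},{"x":0.003,"y":0.025,"z":0.5,"rx":0,"ry":0,"rz":0.002},{"x":0.003,"y":0.025,"z":0.6,"rx":0,"ry":0,"rz":0.002},{"x":0.003,"y":0.025,"z":0.6,"rx":0,"ry":0,"rz":0.002},{"x":0.003,"y":0.025,"z":0.6,"rx":0,"ry":0,"rz":0.002}]}}

```text
time_s: 19.35
eef_pos: [0.5066, 0.0523, 0.1311]
tcp_rot: [[0.999, 0.038, -0.001], [0.038, -0.999, 0.002], [-0.001, -0.002, -1.0]]
wrist_force: [1.2, 0.3, -2.7]
grip_width: 0.641
```

```bash
python3 -c "
from h import *
pl(rack(0,.022,.109),2.1)"
```

```text
xyz [-0.0023  0.0035  0.1103] r [-0.0006  0.0002  0.0003] rows 0.4 at [0.5066 0.0523 0.1311] t 19.4
```

>>> {"fn": "arm_command", "kwargs": {"motion": [{"x":-0.002,"y":0,"z":0.05,"rx":0,"ry":0,"rz":0},{"x":-0.002,"y":0,"z":0.09,"rx":0,"ry":0,"rz":0},{"x":-0.002,"y":0,"z":0.11,"rx":0,"ry":0,"rz":0},{"x":-0.002,"y":0,"z":0.113,"rx":0,"ry":0,"rz":0},{"x":-0.002,"y":0,"z":0.113,"rx":0,"ry":0,"rz":0}]}}

```text
time_s: 19.85
eef_pos: [0.5062, 0.0513, 0.1082]
tcp_rot: [[0.999, 0.036, -0.0], [0.036, -0.999, 0.002], [-0.0, -0.002, -1.0]]
wrist_force: [0.0, 0.6, -2.9]
grip_width: 0.644
```

>>> {"fn": "arm_command", "kwargs": {"motion": [{"x":0,"y":0,"z":0.006,"rx":0,"ry":0,"rz":0},{"x":0,"y":0,"z":0.006,"rx":0,"ry":0,"rz":0}]}}

```text
time_s: 20.05
eef_pos: [0.5064, 0.0513, 0.1071]
tcp_rot: [[0.999, 0.036, -0.0], [0.036, -0.999, 0.002], [0.0, -0.002, -1.0]]
wrist_force: [0.4, 0.4, -2.4]
grip_width: 0.645
```

>>> {"fn": "arm_command", "kwargs": {"motion": [{"x":0,"y":0,"z":0.006,"rx":0,"ry":0,"rz":0},{"x":0,"y":0,"z":0.006,"rx":0,"ry":0,"rz":0}]}}

```text
time_s: 20.25
eef_pos: [0.5065, 0.0513, 0.1069]
tcp_rot: [[0.999, 0.036, 0.001], [0.036, -0.999, 0.001], [0.001, -0.001, -1.0]]
wrist_force: [-1.1, -2.3, 13.9]
grip_width: 0.642
```

>>> {"fn": "arm_command", "kwargs": {"motion": [{"x":0,"y":0,"z":-0.005,"rx":0,"ry":0,"rz":0},{"x":0,"y":0,"z":-0.005,"rx":0,"ry":0,"rz":0}]}}

```text
time_s: 20.45
eef_pos: [0.5064, 0.0513, 0.1071]
tcp_rot: [[0.999, 0.036, 0.0], [0.036, -0.999, 0.002], [0.0, -0.002, -1.0]]
wrist_force: [0.7, -0.0, 2.9]
grip_width: 0.645
```

>>> {"fn": "arm_command", "kwargs": {"motion": [{"x":0,"y":0,"z":0,"rx":0,"ry":0,"rz":0},{"x":0,"y":0,"z":0,"rx":0,"ry":0,"rz":0},{"x":0,"y":0,"z":0,"rx":0,"ry":0,"rz":0},{"x":0,"y":0,"z":0,"rx":0,"ry":0,"rz":0},{"x":0,"y":0,"z":-0.1,"rx":0,"ry":0,"rz":0},{"x":0,"y":0,"z":-0.3,"rx":0,"ry":0,"rz":0},{"x":0,"y":0,"z":-0.5,"rx":0,"ry":0,"rz":0},{"x":0,"y":0,"z":-0.7,"rx":0,"ry":0,"rz":0}], "hand": -1}}

```text
time_s: 21.25
eef_pos: [0.5059, 0.0512, 0.2482]
tcp_rot: [[0.999, 0.036, -0.001], [0.036, -0.999, 0.002], [-0.001, -0.002, -1.0]]
wrist_force: [0.2, -0.4, -0.4]
grip_width: 0.995
```

```bash
python3 -c "
from h import *
pl((.53,-.12,.25),2.1)"
```

```text
xyz [ 0.0895  0.8596 -0.0109] r [-0.0006  0.0004 -0.0001] rows 3.5 at [0.5059 0.0512 0.2482] t 21.2
```

>>> {"fn": "arm_command", "kwargs": {"motion": [{"x":0.1,"y":0.99,"z":-0.01,"rx":0,"ry":0,"rz":0},{"x":0.1,"y":0.99,"z":-0.01,"rx":0,"ry":0,"rz":0},{"x":0.1,"y":0.99,"z":-0.01,"rx":0,"ry":0,"rz":0},{"x":0.1,"y":0.99,"z":-0.01,"rx":0,"ry":0,"rz":0},{"x":0.1,"y":0.99,"z":-0.01,"rx":0,"ry":0,"rz":0},{"x":0.1,"y":0.99,"z":-0.01,"rx":0,"ry":0,"rz":0}]}}

```text
time_s: 21.85
eef_pos: [0.5331, -0.1472, 0.2481]
tcp_rot: [[0.999, 0.033, -0.001], [0.033, -0.999, 0.002], [-0.001, -0.002, -1.0]]
wrist_force: [-0.8, 1.3, 1.0]
grip_width: 1.001
```

```bash
python3 -c "
from h import *
pl((.555,-.23,.2),2.1)
cap('scene','s17.png');cap('top','t17.png')
b=np.hstack([cv2.resize(cv2.imread('pics/s17.png')[180:270,220:310],None,fx=4.4,fy=4.4,interpolation=2),cv2.resize(cv2.imread('pics/t17.png')[185:275,240:330],None,fx=4.4,fy=4.4,interpolation=2)]);cv2.imwrite('pics/m17.png',b)"
```

```text
xyz [0.096  0.4176 0.2398] r [-0.0006  0.0002 -0.0012] rows 2.0 at [ 0.5331 -0.1472  0.2481] t 21.9
```

View pics/m17.png

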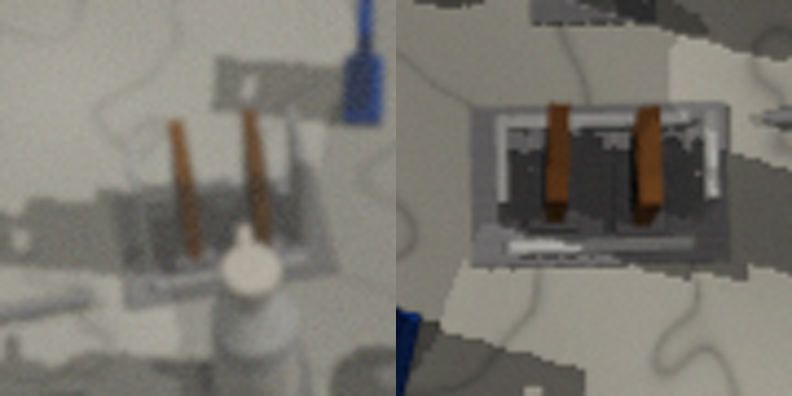

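View pics/t17.png

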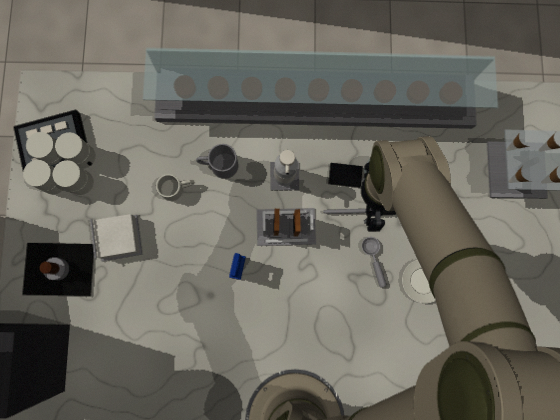

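Both paddles stand in the rack, top faces at px ~(276,222) and (297,222). Now I re-grasp the bar.

>>> {"fn": "arm_command", "kwargs": {"motion": [{"x":0.1,"y":0.455,"z":0.24,"rx":0,"ry":0,"rz":0},{"x":0.1,"y":0.455,"z":0.24,"rx":0,"ry":0,"rz":0},{"x":0.1,"y":0.455,"z":0.24,"rx":0,"ry":0,"rz":0},{"x":0.1,"y":0.455,"z":0.24,"rx":0,"ry":0,"rz":0},{"x":0.1,"y":0.455,"z":0.24,"rx":0,"ry":0,"rz":0}], "hand": -0.2}}

```text
time_s: 22.45
eef_pos: [0.557, -0.2338, 0.2007]
tcp_rot: [[0.999, 0.039, -0.0], [0.039, -0.999, 0.003], [0.0, -0.003, -1.0]]
wrist_force: [-0.4, 0.2, 0.1]
grip_width: 0.6
```

```bash
python3 -c "
from h import *
pl((.5561,-.2394,.0185),2.1)
cap('scene','s18.png');cap('top','t18.png')
b=np.hstack([cv2.resize(cv2.imread('pics/s18.png')[170:270,150:250],None,fx=4,fy=4,interpolation=2),cv2.resize(cv2.imread('pics/t18.png')[165:265,310:410],None,fx=4,fy=4,interpolation=2)]);cv2.imwrite('pics/m18.png',b)"
```

```text
xyz [-0.0056  0.0301  0.9109] r [-0.0008 -0.      0.0007] rows 3.6 at [ 0.557  -0.2338  0.2007] t 22.4
```

View pics/m18.png

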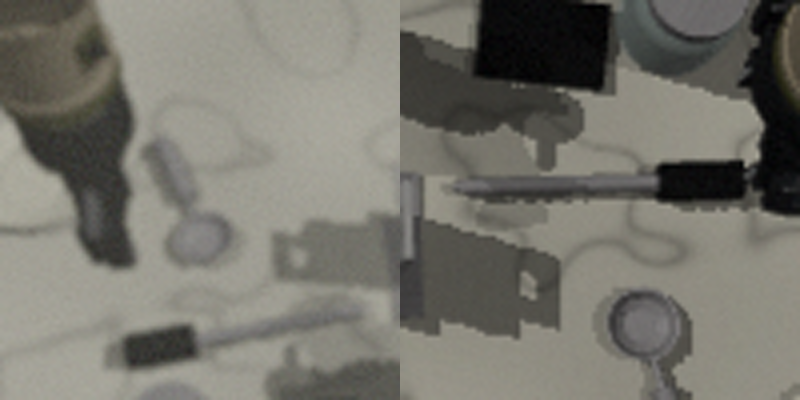

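```bash
python3 -c "
from h import *
import pickle
c=pickle.load(open('top0.pkl','rb'))
P=onz(c,[(385.1,209.8),(323.3,211.3)],.018);print(P)
d=P[1]-P[0];print(np.degrees(np.arctan2(-d[0],d[1])),np.linalg.norm(d))
m=(cv2.imread('pics/t18.png').max(2)<35).astype(np.uint8)[195:225,368:398]
n,l,st,ce=cv2.connectedComponentsWithStats(m);print(st,ce)
P=onz(c,[ce[1]+[368,195]],.02);print(P)
"
```

```text
[[ 0.5558 -0.2413  0.018 ]
 [ 0.5484 -0.0718  0.018 ]]
2.4875679887038062 0.16968659193074898
[[  0   0  30  30 704]
 [  6  10  23  10 196]] [[13.7955 14.3864]
 [17.0306 14.9082]]
[[ 0.5551 -0.2407  0.02  ]]
```

>>> {"fn": "arm_command", "kwargs": {"motion": [{"x":-0.005,"y":0.033,"z":0.2,"rx":0,"ry":0,"rz":0},{"x":-0.005,"y":0.033,"z":0.4,"rx":0,"ry":0,"rz":0},{"x":-0.005,"y":0.033,"z":0.6,"rx":0,"ry":0,"rz":0},{"x":-0.005,"y":0.033,"z":0.75,"rx":0,"ry":0,"rz":0},{"x":-0.005,"y":0.033,"z":0.85,"rx":0,"ry":0,"rz":0},{"x":-0.005,"y":0.033,"z":0.9,"rx":0,"ry":0,"rz":0},{"x":-0.005,"y":0.033,"z":0.9,"rx":0,"ry":0,"rz":0}]}}

```text
time_s: 23.25
eef_pos: [0.5558, -0.2414, 0.0199]
tcp_rot: [[0.999, 0.038, -0.001], [0.038, -0.999, 0.002], [-0.001, -0.002, -1.0]]
wrist_force: [0.1, -0.3, -0.4]
grip_width: 0.599
```

>>> {"fn": "arm_command", "kwargs": {"motion": [{"x":0,"y":0,"z":0,"rx":0,"ry":0,"rz":0},{"x":0,"y":0,"z":0,"rx":0,"ry":0,"rz":0}]}}

```text
time_s: 23.45
eef_pos: [0.5566, -0.2427, 0.0218]
tcp_rot: [[0.999, 0.036, 0.002], [0.036, -0.999, 0.001], [0.002, -0.001, -1.0]]
wrist_force: [0.3, -1.0, -0.3]
grip_width: 0.602
```

>>> {"fn": "arm_command", "kwargs": {"motion": [{"x":0,"y":-0.008,"z":0.012,"rx":0,"ry":0,"rz":0},{"x":0,"y":-0.008,"z":0.012,"rx":0,"ry":0,"rz":0}]}}

```text
time_s: 23.65
eef_pos: [0.556, -0.2409, 0.0184]
tcp_rot: [[0.999, 0.036, 0.0], [0.036, -0.999, 0.001], [0.001, -0.001, -1.0]]
wrist_force: [0.1, 0.3, -0.0]
grip_width: 0.603
```

>>> {"fn": "arm_command", "kwargs": {"motion": [{"x":0,"y":0,"z":0,"rx":0,"ry":0,"rz":0},{"x":0,"y":0,"z":0,"rx":0,"ry":0,"rz":0},{"x":0,"y":0,"z":0,"rx":0,"ry":0,"rz":0},{"x":0,"y":0,"z":0,"rx":0,"ry":0,"rz":0},{"x":0,"y":0,"z":0,"rx":0,"ry":0,"rz":0}], "hand": 1}}

```text
time_s: 24.15
eef_pos: [0.5559, -0.2411, 0.0183]
tcp_rot: [[0.999, 0.036, 0.0], [0.036, -0.999, 0.001], [0.0, -0.001, -1.0]]
wrist_force: [-0.9, 0.2, 5.4]
grip_width: 0.268
```

```bash
python3 -c "
from h import *
print(rack(0,-.26,.1)); pl(rack(0,-.26,.107),2.1);pl((.5566,-.24,.107),2.1)"
```

```text
[ 0.5165 -0.2302  0.1   ]
xyz [-0.1947 -0.062  -0.4433] r [-0.0004 -0.     -0.0002] rows 2.0 at [ 0.5559 -0.2411  0.0183] t 24.1
xyz [ 0.0037 -0.0059 -0.4434] r [-0.0004 -0.     -0.0002] rows 1.8 at [ 0.5559 -0.2411  0.0183] t 24.1
```

>>> {"fn": "arm_command", "kwargs": {"motion": [{"x":0,"y":0,"z":-0.1,"rx":0,"ry":0,"rz":0},{"x":0,"y":0,"z":-0.25,"rx":0,"ry":0,"rz":0},{"x":-0.1,"y":-0.02,"z":-0.4,"rx":0,"ry":0,"rz":0},{"x":-0.195,"y":-0.04,"z":-0.44,"rx":0,"ry":0,"rz":0},{"x":-0.195,"y":-0.04,"z":-0.44,"rx":0,"ry":0,"rz":0},{"x":-0.195,"y":-0.04,"z":-0.44,"rx":0,"ry":0,"rz":0},{"x":-0.195,"y":-0.04,"z":-0.44,"rx":0,"ry":0,"rz":0}]}}

```text
time_s: 24.85
eef_pos: [0.5171, -0.2346, 0.1055]
tcp_rot: [[0.999, 0.036, -0.0], [0.036, -0.999, 0.002], [-0.0, -0.002, -1.0]]
wrist_force: [-0.1, 0.1, -1.2]
grip_width: 0.267
```

```bash
python3 -c "
from h import *
pl(rack(0,-.24,.1063),2.1)
cap('scene','s19.png');cap('top','t19.png')
b=np.hstack([cv2.resize(cv2.imread('pics/s19.png')[180:260,170:310],None,fx=2.8,fy=2.8,interpolation=2),cv2.resize(cv2.imread('pics/t19.png')[180:260,250:390],None,fx=2.8,fy=2.8,interpolation=2)]);cv2.imwrite('pics/m19.png',b)
cv2.imwrite('pics/m19b.png',cv2.resize(cv2.imread('pics/t19.png')[195:250,250:350],None,fx=8,fy=8,interpolation=2))"
```

```text
xyz [-0.002  -0.1217 -0.004 ] r [-0.0006  0.0001 -0.0002] rows 0.5 at [ 0.5171 -0.2346  0.1055] t 24.9
```

View pics/m19.png

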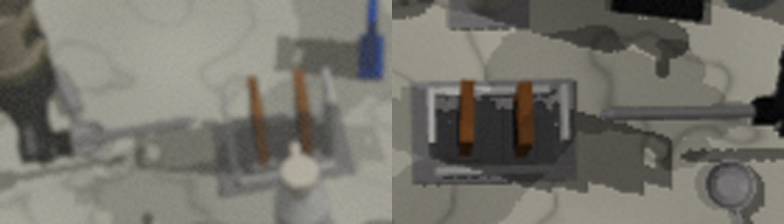

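View pics/m19b.png

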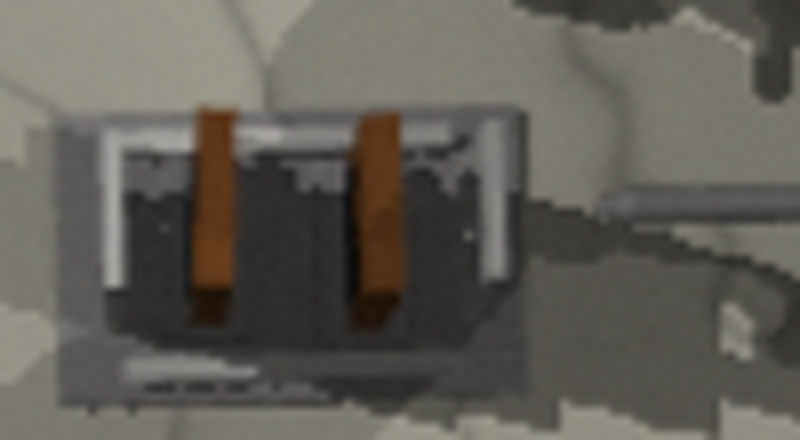

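```bash
cat > chk.py <<'E'
from h import *
import pickle,sys
c=pickle.load(open('top0.pkl','rb'))
def tr(p):
    a=np.radians(YAW);d=p-RC;return np.array([d[:,0]*np.cos(a)+d[:,1]*np.sin(a),-d[:,0]*np.sin(a)+d[:,1]*np.cos(a)]).T*1000
f=lambda L:[(250+x/8-.44,195+y/8-.44) for x,y in L]
for L,z in(([(197,108),(236,108),(232,290),(193,288)],.125),([(362,114),(400,114),(402,290),(360,292)],.125),([(102,128),(122,128),(122,288),(102,288)],.122),([(484,120),(508,119),(508,278),(484,280)],.122),([(605,190),(605,222)],.1),([(780,187),(780,221)],.1)):
    q=tr(onz(c,f(L),z));print(q.mean(0),q.ptp(0) if hasattr(q,'ptp') else np.ptp(q,0))
E
python3 chk.py
```

```text
[ 1.7262 28.1432] [57.7181 14.6497]
[ -0.4872 -23.915 ] [56.2614 14.0832]
[-0.2715 60.2325] [50.7449  7.1293]
[  0.3154 -60.2588] [50.929   9.1912]
[  0.7007 -97.1291] [10.328   0.3777]
[   0.3269 -153.239 ] [10.9848  0.4777]
```

```bash
python3 -c "
from h import *
import pickle
s=pickle.load(open('scene0.pkl','rb'))
b=cv2.resize(cv2.imread('pics/s19.png')[195:250,180:280],None,fx=8,fy=8,interpolation=2)
for i,P in enumerate([rack(0,-.0935,.1),rack(0,-.2,.1),rack(0,-.06,.1),rack(0,.06,.1),rack(0,-.06,.122),rack(-.025,-.06,.122),rack(.025,-.06,.122)]):
  q=proj(s,P)[0];q=tuple(int(v) for v in (q-[180,195]+.5)*8);cv2.circle(b,q,3,(0,255,0) if i<2 else (0,0,255),1)
cv2.imwrite('pics/o19.png',b)"
```

```text
(no output)
```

View pics/o19.png

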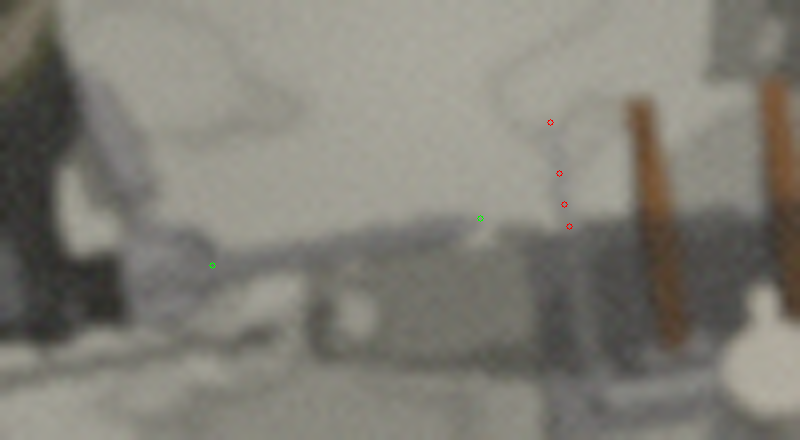

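>>> {"fn": "arm_command", "kwargs": {"motion": [{"x":0,"y":-0.05,"z":-0.004,"rx":0,"ry":0,"rz":0},{"x":0,"y":-0.1,"z":-0.004,"rx":0,"ry":0,"rz":0},{"x":0,"y":-0.15,"z":-0.004,"rx":0,"ry":0,"rz":0},{"x":0,"y":-0.2,"z":-0.004,"rx":0,"ry":0,"rz":0},{"x":0,"y":-0.25,"z":-0.004,"rx":0,"ry":0,"rz":0},{"x":0,"y":-0.28,"z":-0.004,"rx":0,"ry":0,"rz":0},{"x":0,"y":-0.28,"z":-0.004,"rx":0,"ry":0,"rz":0}]}}

```text
time_s: 25.65
eef_pos: [0.5147, -0.1773, 0.107]
tcp_rot: [[0.999, 0.038, -0.0], [0.038, -0.999, 0.002], [-0.0, -0.002, -1.0]]
wrist_force: [-0.5, -0.4, -1.0]
grip_width: 0.267
```

```bash
python3 -c "
from h import *
s=manip.state();print(s['wrist_force'],s['wrist_torque'])
pl(rack(0,-.092,.1063),2.1)
cap('scene','s20.png');cap('top','t20.png')
cv2.imwrite('pics/m20.png',np.vstack([cv2.resize(cv2.imread('pics/s20.png')[205:240,200:300],None,fx=7,fy=7,interpolation=2),cv2.resize(cv2.imread('pics/t20.png')[205:250,250:350],None,fx=7,fy=7,interpolation=2)]))"
```

```text
[-0.5227 -0.4326 -0.9597] [-0.0021 -0.0274  0.012 ]
xyz [ 0.0003 -0.5752  0.0043] r [-0.0006  0.0001  0.0004] rows 2.3 at [ 0.5147 -0.1773  0.107 ] t 25.6
```

View pics/m20.png

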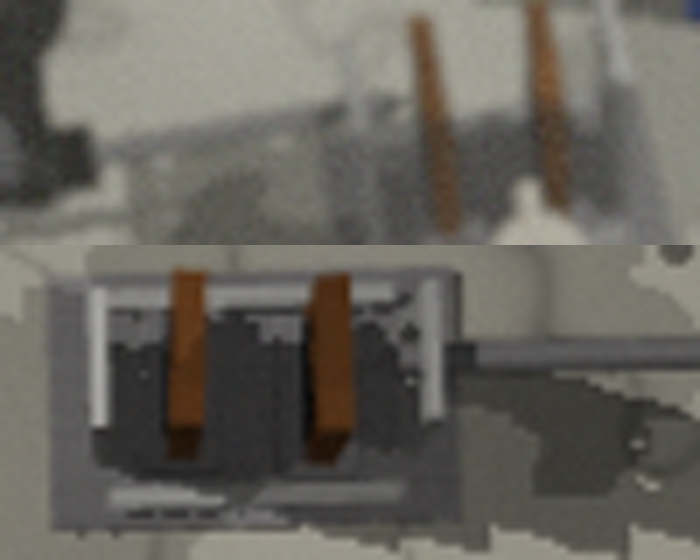

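>>> {"fn": "arm_command", "kwargs": {"motion": [{"x":0,"y":-0.05,"z":0.002,"rx":0,"ry":0,"rz":0},{"x":0,"y":-0.1,"z":0.003,"rx":0,"ry":0,"rz":0},{"x":0,"y":-0.15,"z":0.003,"rx":0,"ry":0,"rz":0},{"x":0,"y":-0.2,"z":0.003,"rx":0,"ry":0,"rz":0},{"x":0,"y":-0.2,"z":0.003,"rx":0,"ry":0,"rz":0}]}}

```text
time_s: 26.25
eef_pos: [0.5132, -0.1365, 0.1064]
tcp_rot: [[0.999, 0.039, -0.0], [0.039, -0.999, 0.002], [-0.0, -0.002, -1.0]]
wrist_force: [-0.4, -0.3, -1.8]
grip_width: 0.265
```

```bash
python3 -c "
from h import *
s=manip.state();print(s['wrist_force'],s['wrist_torque'])
pl(rack(0,-.092,.1063),2.1)
cap('scene','s21.png');cap('top','t21.png')
cv2.imwrite('pics/m21.png',np.vstack([cv2.resize(cv2.imread('pics/s21.png')[205:240,200:300],None,fx=7,fy=7,interpolation=2),cv2.resize(cv2.imread('pics/t21.png')[205:250,250:350],None,fx=7,fy=7,interpolation=2)]))"
```

```text
[-0.3548 -0.3169 -1.773 ] [-0.0273 -0.0213 -0.0452]
xyz [ 0.0002 -0.371   0.0014] r [-0.0007  0.      0.0006] rows 1.5 at [ 0.5132 -0.1365  0.1064] t 26.2
```

View pics/m21.png

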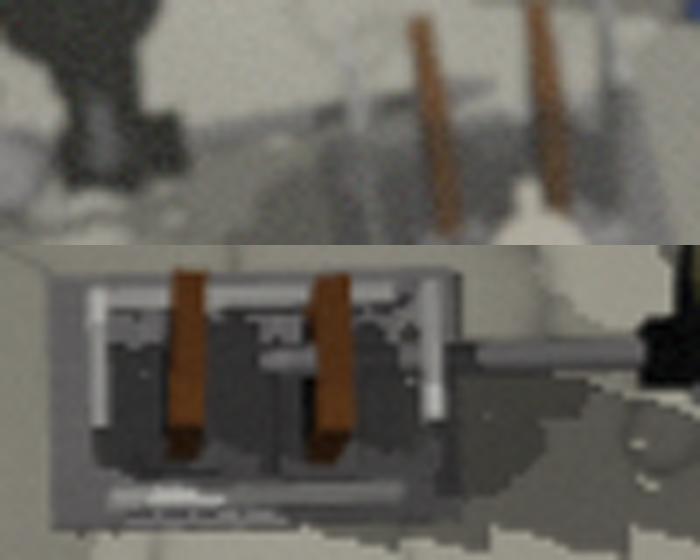

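The tip is through paddle A with the paddle unmoved. Continuing.

>>> {"fn": "arm_command", "kwargs": {"motion": [{"x":0,"y":-0.05,"z":0.001,"rx":0,"ry":0,"rz":0},{"x":0,"y":-0.1,"z":0.001,"rx":0,"ry":0,"rz":0},{"x":0,"y":-0.15,"z":0.001,"rx":0,"ry":0,"rz":0},{"x":0,"y":-0.2,"z":0.001,"rx":0,"ry":0,"rz":0},{"x":0,"y":-0.22,"z":0.001,"rx":0,"ry":0,"rz":0}]}}

```text
time_s: 26.85
eef_pos: [0.5115, -0.0929, 0.1062]
tcp_rot: [[0.999, 0.038, -0.0], [0.038, -0.999, 0.002], [-0.0, -0.002, -1.0]]
wrist_force: [0.6, -1.0, -2.0]
grip_width: 0.265
```

```bash
python3 -c "
from h import *
s=manip.state();print(s['wrist_force'],s['wrist_torque'])
pl(rack(0,-.092,.1063),2.1)
cap('scene','s22.png');cap('top','t22.png')
cv2.imwrite('pics/m22.png',np.vstack([cv2.resize(cv2.imread('pics/s22.png')[205:240,200:300],None,fx=7,fy=7,interpolation=2),cv2.resize(cv2.imread('pics/t22.png')[205:250,250:350],None,fx=7,fy=7,interpolation=2)]))"
```

```text
[ 0.6412 -0.9738 -1.9526] [-0.0523 -0.0088  0.0426]
xyz [ 0.     -0.1531 -0.0001] r [-0.0006  0.0001  0.0004] rows 0.6 at [ 0.5115 -0.0929  0.1062] t 26.9
```

View pics/m22.png

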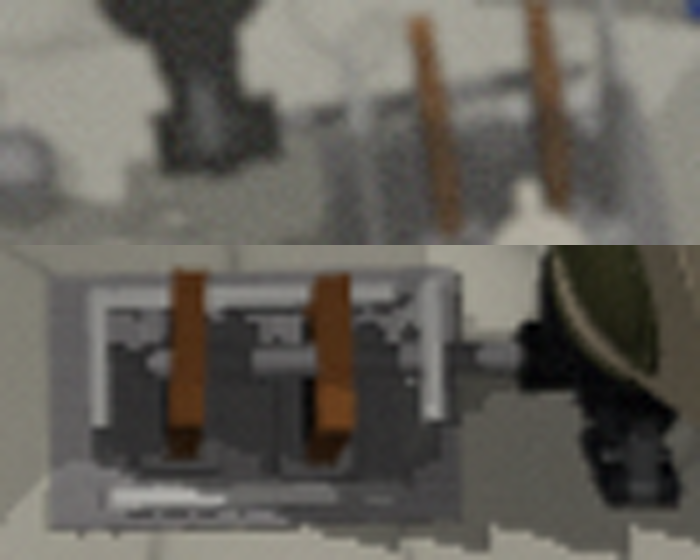

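>>> {"fn": "arm_command", "kwargs": {"motion": [{"x":0,"y":-0.04,"z":0,"rx":0,"ry":0,"rz":0},{"x":0,"y":-0.08,"z":0,"rx":0,"ry":0,"rz":0},{"x":0,"y":-0.11,"z":0,"rx":0,"ry":0,"rz":0},{"x":0,"y":-0.135,"z":0,"rx":0,"ry":0,"rz":0},{"x":0,"y":-0.135,"z":0,"rx":0,"ry":0,"rz":0},{"x":0,"y":-0.135,"z":0,"rx":0,"ry":0,"rz":0}]}}

```text
time_s: 27.55
eef_pos: [0.5105, -0.0676, 0.1062]
tcp_rot: [[0.999, 0.036, -0.0], [0.036, -0.999, 0.001], [-0.0, -0.001, -1.0]]
wrist_force: [-1.1, 0.3, -1.7]
grip_width: 0.268
```

>>> {"fn": "arm_command", "kwargs": {"motion": [{"x":0,"y":-0.01,"z":0,"rx":0,"ry":0,"rz":0},{"x":0,"y":-0.01,"z":0,"rx":0,"ry":0,"rz":0}]}}

```text
time_s: 27.75
eef_pos: [0.5104, -0.0656, 0.1062]
tcp_rot: [[0.999, 0.036, -0.0], [0.036, -0.999, 0.002], [-0.0, -0.002, -1.0]]
wrist_force: [0.1, -0.1, -1.6]
grip_width: 0.265
```

>>> {"fn": "arm_command", "kwargs": {"motion": [{"x":0,"y":-0.01,"z":0,"rx":0,"ry":0,"rz":0},{"x":0,"y":-0.015,"z":0,"rx":0,"ry":0,"rz":0},{"x":0,"y":-0.015,"z":0,"rx":0,"ry":0,"rz":0}]}}

```text
time_s: 28.05
eef_pos: [0.5103, -0.0625, 0.1062]
tcp_rot: [[0.999, 0.036, -0.0], [0.036, -0.999, 0.002], [-0.0, -0.002, -1.0]]
wrist_force: [-0.5, 0.2, -1.3]
grip_width: 0.265
```

>>> {"fn": "arm_command", "kwargs": {"motion": [{"x":0,"y":-0.005,"z":0,"rx":0,"ry":0,"rz":0},{"x":0,"y":-0.01,"z":0,"rx":0,"ry":0,"rz":0},{"x":0,"y":-0.01,"z":0,"rx":0,"ry":0,"rz":0}]}}

```text
time_s: 28.35
eef_pos: [0.5103, -0.062, 0.1062]
tcp_rot: [[0.999, 0.035, -0.001], [0.035, -0.999, -0.0], [-0.001, 0.0, -1.0]]
wrist_force: [0.1, -5.9, -0.4]
grip_width: 0.263
```

Handle is against the bracket (-5.9 N). Relieving slightly, then releasing.

>>> {"fn": "arm_command", "kwargs": {"motion": [{"x":0,"y":0.004,"z":0.01,"rx":0,"ry":0,"rz":0},{"x":0,"y":0.004,"z":0.015,"rx":0,"ry":0,"rz":0}]}}

```text
time_s: 28.55
eef_pos: [0.5104, -0.062, 0.1032]
tcp_rot: [[0.999, 0.035, -0.0], [0.035, -0.999, 0.001], [-0.0, -0.001, -1.0]]
wrist_force: [-0.3, -3.7, 0.8]
grip_width: 0.262
```

>>> {"fn": "arm_command", "kwargs": {"motion": [{"x":0,"y":0,"z":0,"rx":0,"ry":0,"rz":0},{"x":0,"y":0,"z":0,"rx":0,"ry":0,"rz":0},{"x":0,"y":0,"z":0,"rx":0,"ry":0,"rz":0},{"x":0,"y":0,"z":-0.1,"rx":0,"ry":0,"rz":0},{"x":0,"y":0,"z":-0.3,"rx":0,"ry":0,"rz":0},{"x":0,"y":0,"z":-0.5,"rx":0,"ry":0,"rz":0},{"x":0,"y":0,"z":-0.75,"rx":0,"ry":0,"rz":0}], "hand": 0}}

```text
time_s: 29.25
eef_pos: [0.5094, -0.0612, 0.2539]
tcp_rot: [[0.999, 0.037, -0.003], [0.037, -0.999, 0.002], [-0.003, -0.003, -1.0]]
wrist_force: [0.5, -0.6, -0.3]
grip_width: 0.496
```

>>> {"fn": "arm_command", "kwargs": {"motion": [{"x":0,"y":0.25,"z":-0.2,"rx":0,"ry":0,"rz":0},{"x":0,"y":0.5,"z":-0.2,"rx":0,"ry":0,"rz":0},{"x":0,"y":0.5,"z":-0.2,"rx":0,"ry":0,"rz":0},{"x":0,"y":0.5,"z":-0.2,"rx":0,"ry":0,"rz":0}], "hand": 1}}

```text
time_s: 29.65
eef_pos: [0.5136, -0.1638, 0.2931]
tcp_rot: [[0.999, 0.032, -0.0], [0.032, -0.999, 0.001], [-0.0, -0.001, -1.0]]
wrist_force: [-0.8, 0.8, -0.4]
grip_width: 0.0
```

```bash
python3 -c "
from h import *
s=manip.state();print(s['wrist_force'],s['grip_width'],s['eef_pos'])
cap('scene','s23.png');cap('top','t23.png')
cv2.imwrite('pics/m23.png',np.vstack([cv2.resize(cv2.imread('pics/s23.png')[205:240,220:320],None,fx=7,fy=7,interpolation=2),cv2.resize(cv2.imread('pics/t23.png')[205:250,250:350],None,fx=7,fy=7,interpolation=2)]))"
```

```text
[-0.795   0.8409 -0.4117] 0.000180352614476966 [ 0.5136 -0.1638  0.2931]
```

View pics/m23.png

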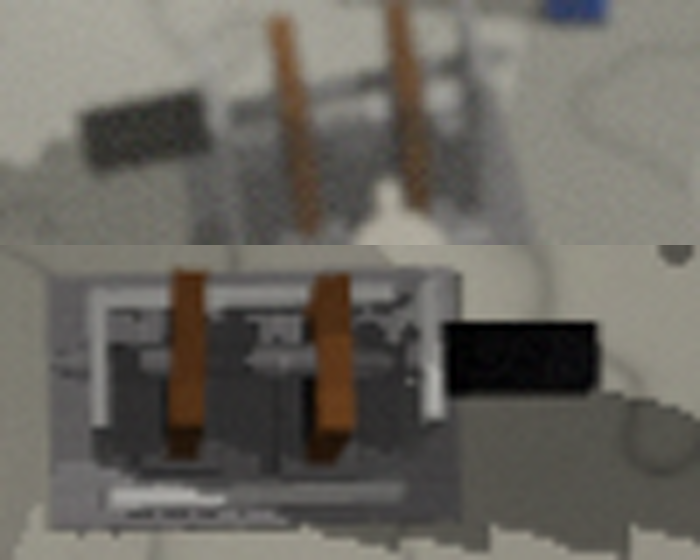

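Bar locked: handle against bracket A, shaft through both paddles, tip showing beyond bracket B. Now the cap.

```bash
python3 -c "
from h import *
import pickle
c=pickle.load(open('top0.pkl','rb'))
g=cv2.cvtColor(c['frame'],cv2.COLOR_RGB2GRAY)[145:170,275:300]
m=(g>150).astype(np.uint8);n,l,st,ce=cv2.connectedComponentsWithStats(m);print(st,ce)
p=onz(c,[(286.4,156.7)],.195);print(p); pl((p[0][0],p[0][1],.26),2.1)"
```

```text
[[  0   0  25  25 458]
 [  5   5  14  14 159]
 [ 11  21   2   4   8]] [[12.1092 12.    ]
 [11.7107 11.4717]
 [11.5    22.5   ]]
[[0.6502 0.0372 0.195 ]]
xyz [ 0.7185 -0.9626  0.1646] r [-0.0008  0.0003 -0.    ] rows 4.8 at [ 0.5137 -0.1605  0.2926] t 29.8
```

>>> {"fn": "arm_command", "kwargs": {"motion": [{"x":0.718,"y":-0.962,"z":0,"rx":0,"ry":0,"rz":0},{"x":0.718,"y":-0.962,"z":0,"rx":0,"ry":0,"rz":0},{"x":0.718,"y":-0.962,"z":0,"rx":0,"ry":0,"rz":0},{"x":0.718,"y":-0.962,"z":0,"rx":0,"ry":0,"rz":0},{"x":0.718,"y":-0.962,"z":0,"rx":0,"ry":0,"rz":0},{"x":0.718,"y":-0.962,"z":0.1,"rx":0,"ry":0,"rz":0},{"x":0.718,"y":-0.962,"z":0.22,"rx":0,"ry":0,"rz":0},{"x":0.718,"y":-0.962,"z":0.22,"rx":0,"ry":0,"rz":0}]}}

```text
time_s: 30.55
eef_pos: [0.6481, 0.0383, 0.2457]
tcp_rot: [[0.999, 0.04, -0.007], [0.04, -0.999, 0.002], [-0.007, -0.002, -1.0]]
wrist_force: [-0.4, -0.3, -0.0]
grip_width: 0.0
```

```bash
python3 -c "
from h import *
s=manip.state();print(s['wrist_force'],s['grip_width'],s['eef_pos'])
pl((.6505,.0365,.212),2.1)
cap('scene','s24.png');cap('top','t24.png')
cv2.imwrite('pics/m24.png',np.hstack([cv2.resize(cv2.imread('pics/s24.png')[170:290,210:330],None,fx=3.3,fy=3.3,interpolation=2),cv2.resize(cv2.imread('pics/t24.png')[110:230,230:350],None,fx=3.3,fy=3.3,interpolation=2)]))"
```

```text
[-0.4372 -0.2886 -0.0122] 0.0003143230995496967 [0.6481 0.0383 0.2457]
xyz [0.0126 0.01   0.1683] r [-0.0007  0.0022  0.001 ] rows 0.7 at [0.6481 0.0383 0.2457] t 30.6
```

View pics/m24.png

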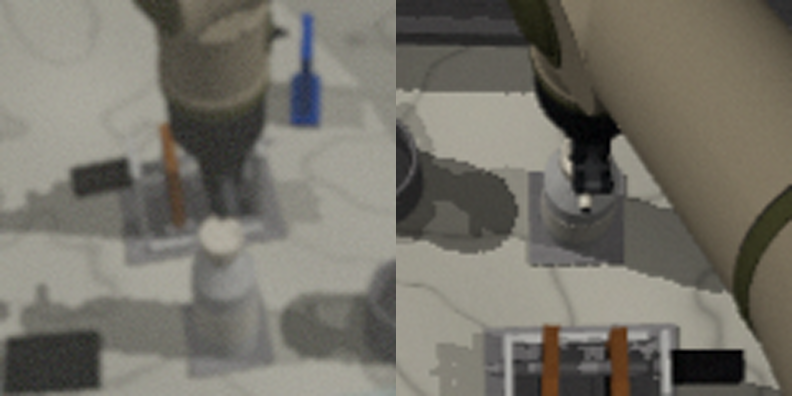

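```bash
python3 -c "
from h import *
import pickle
c=pickle.load(open('top0.pkl','rb'));s=pickle.load(open('scene0.pkl','rb'))
P=[(.6481,.0383,.2317),(.6505,.0365,.195)]
print((proj(c,P)-[230,110])*3.3+[396,0]);print((proj(s,P)-[210,170])*3.3)"
```

```text
[[582.6723 142.877 ]
 [583.1476 153.7211]]
[[219.9241 205.9699]
 [219.5802 230.8095]]
```

>>> {"fn": "arm_command", "kwargs": {"motion": [{"x":0.018,"y":0.01,"z":0.05,"rx":0,"ry":0.002,"rz":0},{"x":0.018,"y":0.01,"z":0.12,"rx":0,"ry":0.002,"rz":0},{"x":0.018,"y":0.01,"z":0.16,"rx":0,"ry":0.002,"rz":0},{"x":0.018,"y":0.01,"z":0.16,"rx":0,"ry":0.002,"rz":0},{"x":0.018,"y":0.01,"z":0.16,"rx":0,"ry":0.002,"rz":0}]}}

```text
time_s: 31.15
eef_pos: [0.6541, 0.034, 0.2171]
tcp_rot: [[0.999, 0.036, 0.005], [0.036, -0.999, 0.002], [0.006, -0.002, -1.0]]
wrist_force: [-0.4, -0.5, -0.3]
grip_width: -0.0
```

>>> {"fn": "arm_command", "kwargs": {"motion": [{"x":0,"y":0,"z":0.02,"rx":0,"ry":0,"rz":0},{"x":0,"y":0,"z":0.02,"rx":0,"ry":0,"rz":0}]}}

```text
time_s: 31.35
eef_pos: [0.6542, 0.034, 0.2132]
tcp_rot: [[0.999, 0.036, 0.006], [0.036, -0.999, 0.002], [0.006, -0.002, -1.0]]
wrist_force: [0.5, 0.1, 0.3]
grip_width: -0.001
```

>>> {"fn": "arm_command", "kwargs": {"motion": [{"x":0,"y":0,"z":0.02,"rx":0,"ry":0,"rz":0},{"x":0,"y":0,"z":0.04,"rx":0,"ry":0,"rz":0},{"x":0,"y":0,"z":0.06,"rx":0,"ry":0,"rz":0},{"x":0,"y":0,"z":0.06,"rx":0,"ry":0,"rz":0}]}}

```text
time_s: 31.75
eef_pos: [0.6546, 0.0341, 0.2013]
tcp_rot: [[0.999, 0.036, 0.007], [0.036, -0.999, 0.002], [0.007, -0.002, -1.0]]
wrist_force: [-1.0, 0.2, 5.8]
grip_width: 0.001
```

>>> {"fn": "arm_command", "kwargs": {"motion": [{"x":0,"y":0,"z":0.015,"rx":0,"ry":0,"rz":0},{"x":0,"y":0,"z":0.02,"rx":0,"ry":0,"rz":0},{"x":0,"y":0,"z":0.02,"rx":0,"ry":0,"rz":0}]}}

```text
time_s: 32.05
eef_pos: [0.6546, 0.0341, 0.1978]
tcp_rot: [[0.999, 0.036, 0.007], [0.036, -0.999, 0.002], [0.007, -0.001, -1.0]]
wrist_force: [-1.1, -0.1, 7.6]
grip_width: -0.004
```

>>> {"fn": "arm_command", "kwargs": {"motion": [{"x":0,"y":0,"z":0.01,"rx":0,"ry":0,"rz":0},{"x":0,"y":0,"z":0.015,"rx":0,"ry":0,"rz":0},{"x":0,"y":0,"z":0.015,"rx":0,"ry":0,"rz":0}]}}

```text
time_s: 32.35
eef_pos: [0.6547, 0.0341, 0.1969]
tcp_rot: [[0.999, 0.036, 0.008], [0.036, -0.999, 0.001], [0.008, -0.001, -1.0]]
wrist_force: [-6.8, -1.4, 23.7]
grip_width: 0.001
```

Down on its stop (23.7 N at TCP z 0.197). Release, then press twice more.

>>> {"fn": "arm_command", "kwargs": {"motion": [{"x":0,"y":0,"z":-0.05,"rx":0,"ry":0,"rz":0},{"x":0,"y":0,"z":-0.12,"rx":0,"ry":0,"rz":0},{"x":0,"y":0,"z":-0.12,"rx":0,"ry":0,"rz":0},{"x":0,"y":0,"z":-0.12,"rx":0,"ry":0,"rz":0},{"x":0,"y":0,"z":-0.12,"rx":0,"ry":0,"rz":0}]}}

```text
time_s: 32.85
eef_pos: [0.6537, 0.0339, 0.2175]
tcp_rot: [[0.999, 0.036, 0.005], [0.036, -0.999, 0.002], [0.005, -0.001, -1.0]]
wrist_force: [-0.3, -0.2, 0.4]
grip_width: -0.002
```

>>> {"fn": "arm_command", "kwargs": {"motion": [{"x":0,"y":0,"z":0.04,"rx":0,"ry":0,"rz":0},{"x":0,"y":0,"z":0.07,"rx":0,"ry":0,"rz":0},{"x":0,"y":0,"z":0.1,"rx":0,"ry":0,"rz":0},{"x":0,"y":0,"z":0.115,"rx":0,"ry":0,"rz":0},{"x":0,"y":0,"z":0.12,"rx":0,"ry":0,"rz":0},{"x":0,"y":0,"z":0.12,"rx":0,"ry":0,"rz":0},{"x":0,"y":0,"z":0.12,"rx":0,"ry":0,"rz":0}]}}

```text
time_s: 33.55
eef_pos: [0.6545, 0.0341, 0.1969]
tcp_rot: [[0.999, 0.036, 0.008], [0.036, -0.999, 0.001], [0.008, -0.001, -1.0]]
wrist_force: [-7.3, -1.7, 29.2]
grip_width: -0.004
```

>>> {"fn": "arm_command", "kwargs": {"motion": [{"x":0,"y":0,"z":-0.05,"rx":0,"ry":0,"rz":0},{"x":0,"y":0,"z":-0.12,"rx":0,"ry":0,"rz":0},{"x":0,"y":0,"z":-0.12,"rx":0,"ry":0,"rz":0},{"x":0,"y":0,"z":-0.12,"rx":0,"ry":0,"rz":0},{"x":0,"y":0,"z":-0.12,"rx":0,"ry":0,"rz":0}]}}

```text
time_s: 34.05
eef_pos: [0.6536, 0.0339, 0.2173]
tcp_rot: [[0.999, 0.036, 0.004], [0.036, -0.999, 0.002], [0.004, -0.001, -1.0]]
wrist_force: [0.3, -0.6, -0.2]
grip_width: -0.0
```

>>> {"fn": "arm_command", "kwargs": {"motion": [{"x":0,"y":0,"z":0.04,"rx":0,"ry":0,"rz":0},{"x":0,"y":0,"z":0.07,"rx":0,"ry":0,"rz":0},{"x":0,"y":0,"z":0.1,"rx":0,"ry":0,"rz":0},{"x":0,"y":0,"z":0.115,"rx":0,"ry":0,"rz":0},{"x":0,"y":0,"z":0.12,"rx":0,"ry":0,"rz":0},{"x":0,"y":0,"z":0.12,"rx":0,"ry":0,"rz":0},{"x":0,"y":0,"z":0.12,"rx":0,"ry":0,"rz":0}]}}

```text
time_s: 34.75
eef_pos: [0.6545, 0.0341, 0.1969]
tcp_rot: [[0.999, 0.036, 0.008], [0.036, -0.999, 0.001], [0.008, -0.001, -1.0]]
wrist_force: [-7.6, -2.3, 28.6]
grip_width: -0.002
```

Third press reached the stop. Rise, back away and check.

>>> {"fn": "arm_command", "kwargs": {"motion": [{"x":0,"y":0,"z":-0.05,"rx":0,"ry":0,"rz":0},{"x":0,"y":0,"z":-0.15,"rx":0,"ry":0,"rz":0},{"x":0,"y":0,"z":-0.3,"rx":0,"ry":0,"rz":0},{"x":0,"y":0,"z":-0.5,"rx":0,"ry":0,"rz":0},{"x":0,"y":0,"z":-0.6,"rx":0,"ry":0,"rz":0}]}}

```text
time_s: 35.25
eef_pos: [0.6542, 0.0341, 0.3165]
tcp_rot: [[0.999, 0.036, 0.008], [0.036, -0.999, 0.002], [0.008, -0.002, -1.0]]
wrist_force: [0.2, 0.2, 0.9]
grip_width: -0.0
```

>>> {"fn": "arm_command", "kwargs": {"motion": [{"x":-0.3,"y":0.95,"z":0,"rx":0,"ry":0,"rz":0},{"x":-0.3,"y":0.95,"z":0,"rx":0,"ry":0,"rz":0},{"x":-0.3,"y":0.95,"z":0,"rx":0,"ry":0,"rz":0},{"x":-0.3,"y":0.95,"z":0,"rx":0,"ry":0,"rz":0},{"x":-0.3,"y":0.95,"z":0,"rx":0,"ry":0,"rz":0},{"x":-0.3,"y":0.95,"z":0,"rx":0,"ry":0,"rz":0},{"x":-0.3,"y":0.95,"z":0,"rx":0,"ry":0,"rz":0}]}}

```text
time_s: 35.95
eef_pos: [0.6006, -0.1569, 0.3131]
tcp_rot: [[0.999, 0.037, 0.005], [0.037, -0.999, 0.003], [0.006, -0.003, -1.0]]
wrist_force: [-0.0, -0.2, 0.2]
grip_width: 0.002
```

```bash
python3 -c "
from h import *
print(manip.state()['eef_pos'],manip.state()['time_s'])
cap('scene','s25.png');cap('top','t25.png')
cv2.imwrite('pics/m25.png',np.hstack([cv2.resize(cv2.imread('pics/s25.png')[170:290,210:330],None,fx=3.3,fy=3.3,interpolation=2),cv2.resize(cv2.imread('pics/t25.png')[140:260,240:360],None,fx=3.3,fy=3.3,interpolation=2)]))"
```

```text
[ 0.6006 -0.1569  0.3131] 35.95
```

View pics/m25.png

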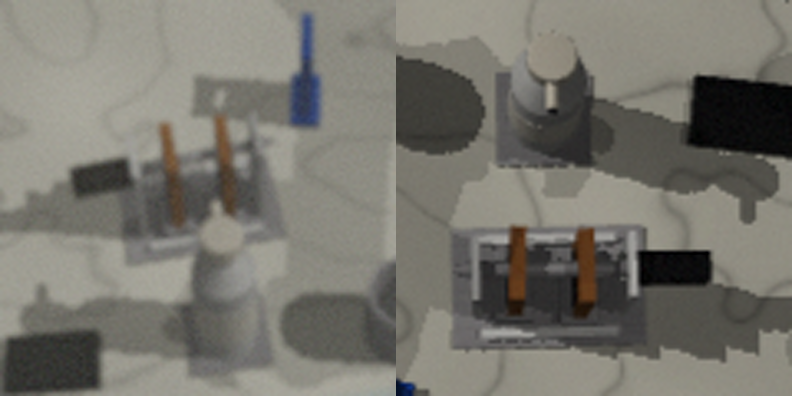

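View pics/t25.png

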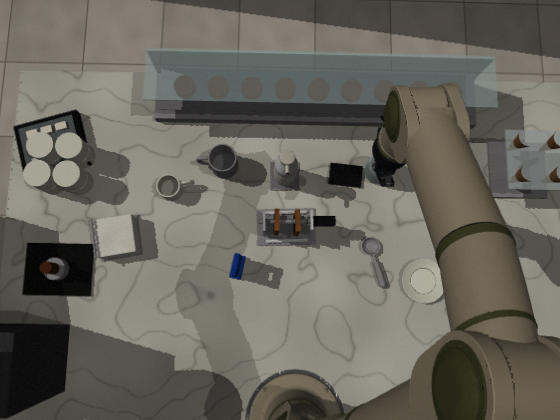

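The last picture shows both paddles upright and threaded, the handle at (325,221) against the bracket, the cap up at (287,157), and the bystanders and blue look-alike where they were. Handing in.

```bash
python3 -c "
from h import *
print(manip.finish_job())"
```

```text
the job is handed in; nothing more can be done
None
```

The job is handed in at about 36 s of the 200 s limit; `finish_job` gives no verdict, so the result below rests on my own checks.

**What I did:**
- I drew the bar out of the rack and laid it on the counter.
- I stood both order paddles in the channel; only two were present, and I left the blue look-alike alone.
- I threaded the bar back through from the -y side until the handle met the bracket, with about 6 N of contact.
- I pressed the cap three times onto its stop (24 to 29 N) and lifted the gripper clear after each press.

**Last checks:** The final pictures show:
- both paddles upright and threaded, with the bar tip out beyond the far bracket;
- the handle against the near bracket;
- the cap up, the bystanders in place, and the gripper clear of everything.

Before threading, the paddles measured +1.7 and -0.5 mm off the rack's centre line.

**Disagreements:**
- Paddle B sat about 3 to 5 mm off between the two camera views, so I shifted the grasp by 5 mm before closing.
- Lowering paddle A briefly pushed up to about 47 N at the wrist, because I went a little past contact. The wrist limit is 120 N. I backed off before releasing, and the paddle stayed seated.

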